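Unplug and load the filter slots of a colour-measuring head

ROBOT

A 6-joint arm with a two-finger parallel gripper is mounted at the origin on the work surface. World frame = base frame: x ahead of the robot, y to its left, z up, the work surface at z = 0. Lengths are in m, angles in degrees, forces in N, time in s.
With the tool pointing down it reaches from about 0.3 to 0.75 m from the base axis. Payload 8.5 kg.
Tool frame: the origin (TCP) lies at the very end of the fingers, on their centre line; the grasp point (between the pads) lies 19 mm behind it (env.grasp_offset is the distance from the TCP to the grasp point, in m); y points along the fingers, z is the direction in which the jaws open and shut, and the axes are right-handed (so a half turn about y gives the same grasp; the last joint's range is limited). The gripper opens to 85 mm and grips with 20 to 120 N. Pads are 22 mm wide; open, the fingers measure 114 mm over their backs; the gripper's body (76 mm by 85 mm) begins 54 mm behind the grasp point. The pads swing forward as they close: fully open they stand 13 mm farther back than shut.
Start: joints at [-88.138, 21.807, 74.336, -0, 83.858, -12.336], TCP at [0.135, -0.533, 0.231] pointing down, gripper open.
Joint ranges: [-178.18, 178.18], [-50.72, 133.34], [12.68, 142.11], [-81.47, 261.47], [9.98, 163.14], [-165.26, 165.26]. Speed limits (degrees/s): [136.94, 136.94, 180, 180, 180, 180].

INTERFACE

Orientations are given as a 3x3 rotation matrix whose columns are the frame's x, y, z axes.
In Python, from rig import env gives the robot as it stands. The module is installed in compiled form; this text tells all that it offers.
- The arm moves only by the shell command python3 -m pendant 'ROWS' [FORCE]. ROWS is JSON, a list of rows, each a list of 3 entries, a list of its own where there are three numbers: the shift along the world's x, y, z as a fraction of full scale, then the turn about the world's z as a fraction of full scale, then the opening, from 0 (shut) to 1 (fully open). A call has 1 to 12 rows; each row shifts and turns the commanded pose from where the row before left it; what a row does not reach is not made up. Full scale, the value 1, is 30 mm for a shift and 5 degrees for a turn. A row lasts 1/12 s, in which the tool goes at most 41.7 mm and 7.16 degrees, less where a joint would pass 70% of its speed; a pose out of reach is approached as far as the arm can. A call with a number of a shift or a turn outside -1 to 1 is refused whole. A call with a gripper value outside its range is refused whole. The fingers move at their own pace and stop on an object; FORCE is the grip in N (left out, the last holds). Time passes only in rows, so rows that do not move let the fingers close. It gives the time, the measured TCP pose, the force and the opening at its end, in the units of the state.
- env.observe(): the state, without advancing time (a new reading comes with each control period).
- env.get_image(name): name is "side" or "top" or "wrist"; returns (picture, depth): 480x640x3 uint8, red, green, blue; 480x640 float32, m along the optical axis (not along the pixel's ray), 0 where there is no reading.
- env.camera_model(name): a dict with "camera_matrix" (3x3 intrinsics, pixels), "R" (3x3) and "t" (3): a world point X has camera coordinates R X + t; the wrist camera has in their place "tool_from_camera" (4x4, takes a point from camera to tool coordinates, whose origin is the TCP and whose axes are the tool frame's). Camera axes: x right, y down, z forward; pixel columns grow to the right and rows downward; lengths in m; the calibration is good to about 2 mm. A picture is of the moment at which its call begins: read the wrist's pose just before it. camera_model takes no time and is no camera call.
- env.close_job(): hands the job in, once; it reports no verdict.
The state is a dict: "time_s": time; "q": joint angles; "qvel": joint speeds; "joint_efforts": joint torques, N m; "position": TCP position; "tool_rot": TCP orientation; "ft_force": force on the tool from outside, world axes, zero at the start; "wrist_torque": the same for the moment, N m; "grip_width": finger opening in m.
Only numpy, scipy, OpenCV 4.12 (cv2) and the standard library are available. Lean on these libraries where they do the work, as an engineer would, in place of code of your own. Each camera call takes 0.05 s, during which the arm holds its last target.

TASK

Get the colour-measuring head ready for a reading: work every orange dust plug out of its slots by rocking it side to side as you ease it up - the plugs are tight and a straight pull would lift the head out of its sprung cradle, which must not happen - and leave all the plugs inside the blue tray. Slide each coloured filter from the rack fully home into the slot marked with its own colour, and once all that is done press the green start button right down and let it go. Leave the cleaner bottle, the eyepiece and the screwdriver where they are.

Things in the scene. Friction and masses are not known exactly. Their poses are not given: they have to be found in the camera images.
- cradle: Fixed black cradle plate, 200 x 130 x 8 mm, carrying the white head (160 along x, 90 along y, flat top 87 mm above the bench; a 52 mm thick black lens barrel sticks out 55 mm at its +x end). Origin: centre of the underside, on the bench. Three slots in the head's top, long along y, lie at x = -48 mm (red), 0 (green), +48 mm (blue).
- head (a joint): How far the head has risen out of its sprung cradle, m: 0 seated, grows upward. The head is held down only by its own weight and a weak spring: a net upward pull of about 10 N starts to lift it, 5 mm is already too much. It does not move in any other way.
- slot_red (a point): Centre of the floor of the slot with red strips beside its mouth. Axes: the cradle's. Slot 8.5 mm wide (x), 48 to 50 mm long (y), 40 mm deep: the head's flat top is 40 mm above this point; 3 mm chamfer along the long edges. At both y ends, in the upper 18 mm, sprung jaws squeeze a plug; with no plug they stand 48 mm apart.
- slot_green (a point): Centre of the floor of the slot with green strips beside its mouth. Axes: the cradle's. Slot 8.5 mm wide (x), 48 to 50 mm long (y), 40 mm deep: the head's flat top is 40 mm above this point; 3 mm chamfer along the long edges. At both y ends, in the upper 18 mm, sprung jaws squeeze a plug; with no plug they stand 48 mm apart.
- slot_blue (a point): Centre of the floor of the slot with blue strips beside its mouth. Axes: the cradle's. Slot 8.5 mm wide (x), 48 to 50 mm long (y), 40 mm deep: the head's flat top is 40 mm above this point; 3 mm chamfer along the long edges. At both y ends, in the upper 18 mm, sprung jaws squeeze a plug; with no plug they stand 48 mm apart.
- plug1: Orange dust plug, 30 g (None if absent), in any slot at the start. Tongue 6 (x) x 52 (y) x 27 mm, its lower 22 mm in the slot; 20 x 20 mm collar at z = 22 to 27 mm, resting on the head; grip block 12 (x) x 30 (y) mm, z = 27 to 63 mm. Origin: centre of the tongue's lower edge; z up, y along the slot. Jaws press on the tongue's y ends; it is free once raised 20 mm. A straight pull takes over 14 N.
- plug2: Orange dust plug, 30 g (None if absent), in any slot at the start. Tongue 6 (x) x 52 (y) x 27 mm, its lower 22 mm in the slot; 20 x 20 mm collar at z = 22 to 27 mm, resting on the head; grip block 12 (x) x 30 (y) mm, z = 27 to 63 mm. Origin: centre of the tongue's lower edge; z up, y along the slot. Jaws press on the tongue's y ends; it is free once raised 20 mm. A straight pull takes over 14 N.
- plug3: Orange dust plug, 30 g (None if absent), in any slot at the start. Tongue 6 (x) x 52 (y) x 27 mm, its lower 22 mm in the slot; 20 x 20 mm collar at z = 22 to 27 mm, resting on the head; grip block 12 (x) x 30 (y) mm, z = 27 to 63 mm. Origin: centre of the tongue's lower edge; z up, y along the slot. Jaws press on the tongue's y ends; it is free once raised 20 mm. A straight pull takes over 14 N.
- plug1_grip (a point): Point in the grip block of plug1, 49 mm above its origin along its z; grip here from above, across y (30 mm). To free the plug rock it about its x axis, 0.1 rad each way, rising about 3 mm a swing: one end of the tongue slides up as the other slides down, which leaves little net pull on the head.
- plug2_grip (a point): Point in the grip block of plug2, 49 mm above its origin along its z; grip here from above, across y (30 mm). To free the plug rock it about its x axis, 0.1 rad each way, rising about 3 mm a swing: one end of the tongue slides up as the other slides down, which leaves little net pull on the head.
- plug3_grip (a point): Point in the grip block of plug3, 49 mm above its origin along its z; grip here from above, across y (30 mm). To free the plug rock it about its x axis, 0.1 rad each way, rising about 3 mm a swing: one end of the tongue slides up as the other slides down, which leaves little net pull on the head.
- rack: White filter rack, fixed, 160 (x) x 85 (y) x 35 mm; origin: centre of its underside, on the bench. Three loose pockets at x = -48, 0, 48 mm, their floors 7 mm above the bench, hold the filters upright.
- filter_red: red filter, 40 g (None if absent), standing upright in the rack: a slab with black rim and red glass, 6 (x) x 45 (y) x 60 mm (z), with a red grip block 12 (x) x 30 (y) mm above it from z = 60 to 96 mm. Origin: centre of the slab's lower edge; z up. Either way round fits. Fully home, its lower edge stands on the slot's floor and 20 mm of the slab still shows above the head.
- filter_green: green filter, 40 g (None if absent), standing upright in the rack: a slab with black rim and green glass, 6 (x) x 45 (y) x 60 mm (z), with a green grip block 12 (x) x 30 (y) mm above it from z = 60 to 96 mm. Origin: centre of the slab's lower edge; z up. Either way round fits. Fully home, its lower edge stands on the slot's floor and 20 mm of the slab still shows above the head.
- filter_blue: blue filter, 40 g (None if absent), standing upright in the rack: a slab with black rim and blue glass, 6 (x) x 45 (y) x 60 mm (z), with a blue grip block 12 (x) x 30 (y) mm above it from z = 60 to 96 mm. Origin: centre of the slab's lower edge; z up. Either way round fits. Fully home, its lower edge stands on the slot's floor and 20 mm of the slab still shows above the head.
- filter_red_grip (a point): Point in the grip block of the red filter, 82 mm above its origin along its z; grip it here from above, across y (30 mm).
- filter_green_grip (a point): Point in the grip block of the green filter, 82 mm above its origin along its z; grip it here from above, across y (30 mm).
- filter_blue_grip (a point): Point in the grip block of the blue filter, 82 mm above its origin along its z; grip it here from above, across y (30 mm).
- tray: Loose blue open tray, 150 (x) x 220 (y) x 35 mm, walls and floor about 4 mm, 0.5 kg. Origin: centre of its underside. Plugs may lie in it anyhow.
- start (a joint): Travel of the green start button, m: 0 up, 0.006 fully down (pressed vertically down, 4 N); springs back. Pressed counts from 0.004.
- start_top (a point): Centre of the top of the start button (32 mm wide, on a black housing fixed to the bench).
- cleaner: Bystander: small cleaner bottle, 40 mm wide, 90 mm high; origin at its foot.
- eyepiece: Bystander: black eyepiece, 40 mm wide, 70 mm high; origin at its foot.
- driver: Bystander: screwdriver about 160 mm long lying on the bench; origin under its middle.
Not all that is in view belongs to the job. What is shaped like the part that bears start but purple or yellow is not meant.

How it is judged:
By the outcome, as a careful person would: the job done as asked, in the order asked, and still so for the second after the job is handed in, with the robot touching nothing.
Of plug1, plug2, plug3 only 2 to 3 are there at a start; the rules pass over those that are not, and their reading is None.
Of filter_red, filter_green, filter_blue only 2 to 3 are there at a start; the rules pass over those that are not, and their reading is None.
At some moment in a run one of tray may be knocked a few centimetres aside while the robot is not near it.
It also fails if it takes over 210 s, if anything falls off the work surface, if the arm or the gripper's body presses on something with over 40 N, if the wrist force passes 120 N, or if a joint passes its speed limit or range.

## Working session

There is one attempt and no reset: what is moved stays moved. The work goes in short steps, Python scripts to look and compute and a shell command to move; the robot and the scene stay as the last step left them, time stands still between calls to the robot, and variables do not carry over. Pictures are saved under pics/ and viewed, and the job is handed in when it is done.

```bash
mkdir -p pics
python3 - <<'E'
from rig import env
import cv2,json
s=env.observe()
print(s)
for n in ("top","side","wrist"):
    im,d=env.get_image(n); cv2.imwrite(f"pics/{n}0.png",im[:,:,::-1]); 
    print(n,env.camera_model(n), d.min(),d.max())
print(env.observe()["time_s"], env.grasp_offset)
E
```

```text
{'time_s': 0.0, 'q': array([-8.81383654e+01,  2.18416754e+01,  7.43857837e+01,  2.40235710e-04,
        8.38587187e+01, -1.23351004e+01]), 'qvel': array([-0.00855191,  0.04031569, -0.04006517,  0.13917706, -0.01105233,
        0.03748733]), 'joint_efforts': array([-2.03784060e-03, -4.48468101e+01, -2.31274706e+01, -2.53348835e-04,
        4.82503034e-03,  2.40823954e-05]), 'position': array([ 0.13488381, -0.53289344,  0.2306993 ]), 'tool_rot': array([[-9.69459445e-01, -4.46949461e-05,  2.45251672e-01],
       [-2.45251460e-01,  1.50342587e-03, -9.69458334e-01],
       [-3.25387821e-04, -9.99998869e-01, -1.46847191e-03]]), 'ft_force': array([-0.70993492, -0.24176851,  0.30181614]), 'wrist_torque': array([-0.0109453 , -0.02801081,  0.0439051 ]), 'grip_width': 0.0851706579331646}
top {'camera_matrix': array([[464.80753328,   0.        , 311.80319277],
       [  0.        , 464.80753328, 235.58110156],
       [  0.        ,   0.        ,   1.        ]]), 'R': array([[-0.00943898, -0.99947424, -0.03101844],
       [-0.98259788,  0.01502528, -0.18513683],
       [ 0.18550556,  0.02873115, 
[... 377 characters left out ...]
01],
       [ 4.67567964e-01,  4.28293134e-01, -7.73269157e-01]]), 't': array([-0.41227714,  0.39414808,  0.55109465])} 0.0 2.9947977
wrist {'camera_matrix': array([[352.28050926,   0.        , 322.21410866],
       [  0.        , 352.28050926, 237.95763364],
       [  0.        ,   0.        ,   1.        ]]), 'tool_from_camera': array([[ 1.11666714e-03,  9.49568797e-01,  3.13556778e-01,
        -7.98153375e-02],
       [ 2.85897319e-04, -3.13557264e-01,  9.49569250e-01,
        -1.42225225e-01],
       [ 9.99999336e-01, -9.70707732e-04, -6.21618265e-04,
         2.38221156e-05],
       [ 0.00000000e+00,  0.00000000e+00,  0.00000000e+00,
         1.00000000e+00]])} 0.0 1.3762877
0.15 0.0187
```

View pics/top0.png

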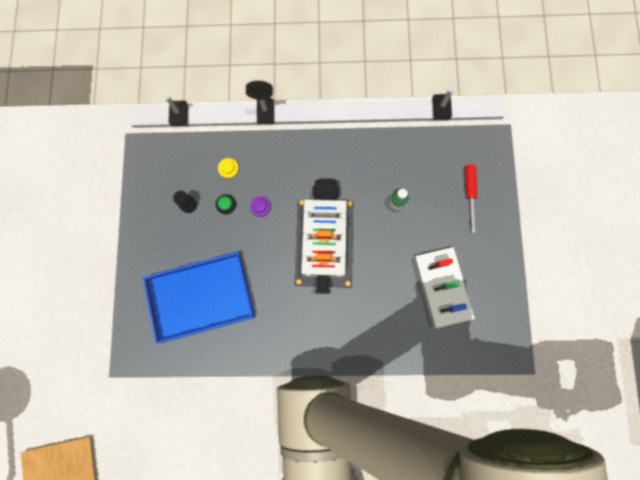

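View pics/side0.png

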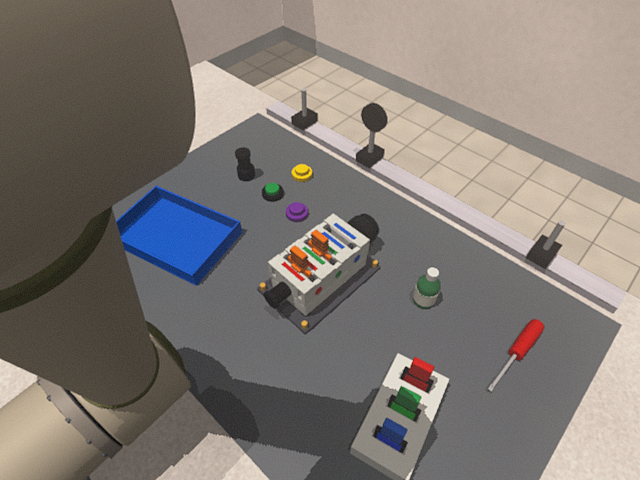

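View pics/wrist0.png

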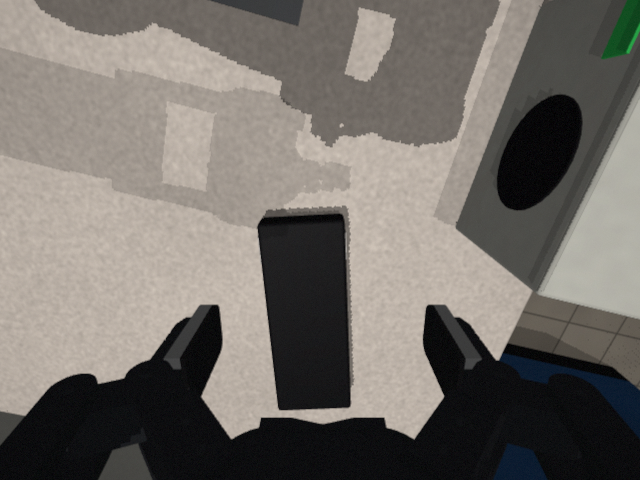

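```bash
cat > h.py <<'E'
from rig import env
import cv2,numpy as np
def wp(name,u,v,z=None,d=None):
    m=env.camera_model(name);K=m["camera_matrix"];R=m["R"];t=m["t"]
    ray=np.linalg.inv(K)@np.array([u,v,1.0])
    if d is None:
        C=-R.T@t; w=R.T@ray; return C+w*(z-C[2])/w[2]
    return R.T@(ray*d-t)
def proj(name,X):
    m=env.camera_model(name);c=m["R"]@np.array(X)+m["t"];p=m["camera_matrix"]@c;return p[:2]/p[2]
def cloud(name,d):
    m=env.camera_model(name);v,u=np.mgrid[:480,:640]
    r=np.stack([u,v,np.ones_like(u)],-1).reshape(-1,3)@np.linalg.inv(m["camera_matrix"]).T
    return ((r*d.reshape(-1,1)-m["t"])@m["R"]).reshape(480,640,3)
E
python3 - <<'E'
from h import *
im,d=env.get_image("top"); np.save("top_d.npy",d);np.save("top_i.npy",im)
im2,d2=env.get_image("side"); np.save("side_d.npy",d2);np.save("side_i.npy",im2)
b=im[:,:,::-1]
cv2.imwrite("pics/t1.png",cv2.resize(b[175:300,280:370],None,fx=6,fy=4.8,interpolation=cv2.INTER_CUBIC)[:600])
cv2.imwrite("pics/t2.png",cv2.resize(b[235:335,405:485],None,fx=7,fy=6,interpolation=cv2.INTER_CUBIC)[:600])
cv2.imwrite("pics/s1.png",cv2.resize(im2[210:330,250:390,::-1],None,fx=5,fy=5,interpolation=cv2.INTER_CUBIC))
P=cloud("top",d)
hsv=cv2.cvtColor(b,cv2.COLOR_BGR2HSV)
def show(n,mask):
    k,l,st,c=cv2.connectedComponentsWithStats(mask.astype(np.uint8))
    for i in range(1,k):
        if st[i,4]<12: continue
        q=P[l==i]; q=q[np.abs(q[:,2])<.5]
        print(n,st[i],np.round(c[i],1),"med",np.round(np.median(q,0),4),"z",np.round(np.percentile(q[:,2],[5,50,95]),4), )
H,S,V=[hsv[...,i] for i in range(3)]
reg=np.zeros((480,640),bool);reg[130:375,115:530]=1
show("orange",reg&(H>6)&(H<16)&(S>150)&(V>120))
show("red",reg&((H<6)|(H>174))&(S>150)&(V>100))
show("green",reg&(H>45)&(H<85)&(S>100)&(V>60))
show("blue",reg&(H>100)&(H<125)&(S>150)&(V>60))
show("purple",reg&(H>125)&(H<165)&(S>80))
E
```

```text
orange [312 230  25  11 137] [324.1 235.5] med [ 0.5816 -0.016   0.1127] z [0.0878 0.1127 0.1303]
orange [311 253  25  12 141] [323.7 258. ] med [ 0.534  -0.0152  0.1166] z [0.0892 0.1166 0.1298]
red [465 165  12  34 349] [470.6 181.1] med [ 0.7221 -0.3549  0.0241] z [0.0181 0.0241 0.0282]
red [314 251  20   3  26] [322.6 251.8] med [ 0.5519 -0.0091  0.0884] z [0.0862 0.0884 0.0918]
red [437 259  15   8  78] [444.  262.4] med [ 0.5248 -0.2627  0.1032] z [0.0929 0.1032 0.1061]
red [313 264  21   3  36] [321.9 265.5] med [ 0.5223 -0.0088  0.0888] z [0.085  0.0888 0.092 ]
green [393 192  14  14  78] [398.  200.2] med [ 0.6676 -0.1785  0.0636] z [0.0569 0.0636 0.0689]
green [217 196  16  15 181] [224.3 202.8] med [0.6812 0.2153 0.0219] z [0.0124 0.0219 0.0259]
green [314 242  21   3  37] [325.6 243.3] med [ 0.5709 -0.02    0.0883] z [0.086  0.0883 0.0904]
green [443 281  17   7  71] [451.5 284.4] med [ 0.4795 -0.2752  0.1035] z [0.0968 0.1035 0.1062]
blue [323 207  11   2  12] [328.  207.9] med [ 0.6473 -0.0255  0.09  ] z [0.0856 0.09   0.092 ]
blue [ 144  253  110   90 6772] [197.7 297.2] med [0.4641 0.2736 0.0053] z [0.0019 0.0053 0.035 ]
blue [451 305  15   6  55] [458.  307.5] med [ 0.4329 -0.285   0.1039] z [0.1    0.1039 0.1062]
purple [250 196  21  21 338] [259.9 205.9] med [0.6729 0.1321 0.0156] z [0.0088 0.0156 0.0259]
```

View pics/t1.png

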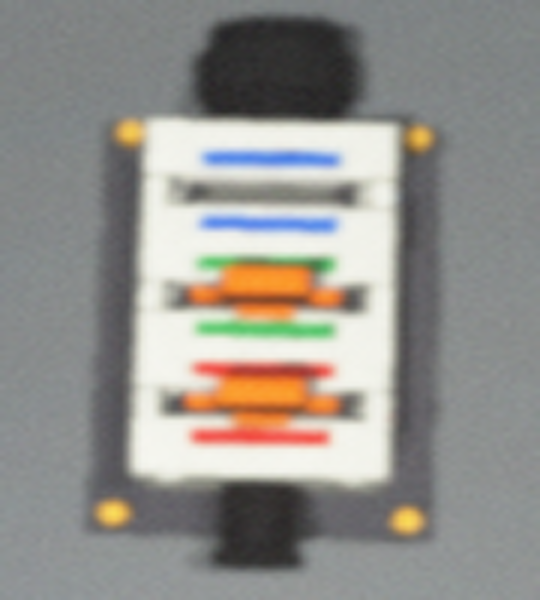

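View pics/t2.png

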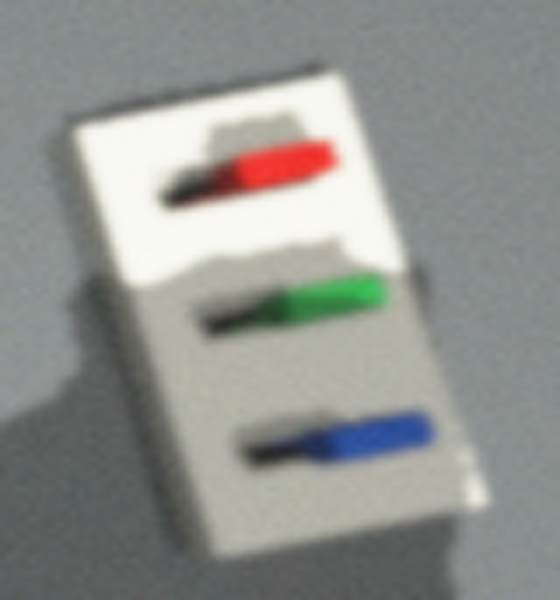

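View pics/s1.png

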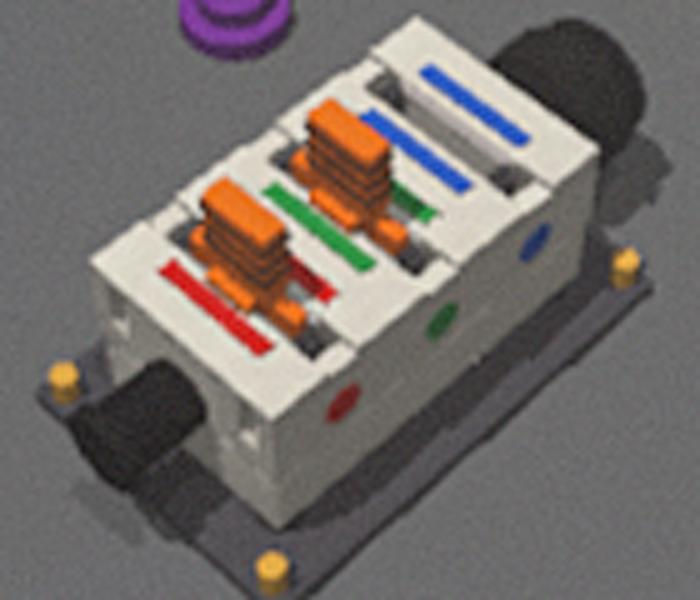

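Run:
```python
from h import *
for n in ("top","side"):
    d=np.load(f"{n}_d.npy");im=np.load(f"{n}_i.npy");P=cloud(n,d)
    Z=P[...,2]
    hsv=cv2.cvtColor(im,cv2.COLOR_RGB2HSV);H,S,V=[hsv[...,i].astype(int) for i in range(3)]
    def fit(name,m):
        q=P[m][:,:2].astype(np.float32)
        if len(q)<8: print(n,name,"few",len(q));return
        c,s,a=cv2.minAreaRect(q*1000)
        lo=np.percentile(q,2,axis=0);hi=np.percentile(q,98,axis=0)
        print(n,name,len(q),"c",np.round(c,1),"size",np.round(s,1),"ang",round(a,1),"mean",np.round(q.mean(0)*1000,1),"z",np.round(np.median(P[m][:,2])*1000,1))
    box=(abs(P[...,0]-.58)<.13)&(abs(P[...,1]+.02)<.1)
    wm=box&(abs(Z-.087)<.004)&(S<60)&(V>150)
    wm=cv2.morphologyEx(wm.astype(np.uint8),cv2.MORPH_OPEN,np.ones((2,2)))>0
    fit("headtop",wm)
    org=(H>5)&(H<17)&(S>150)&box&(Z>.122)&(Z<.134)
    for x,nm in((.532,"plugR"),(.58,"plugG")): fit(nm,org&(abs(P[...,0]-x)<.02))
    rb=(abs(P[...,0]-.48)<.12)&(abs(P[...,1]+.275)<.08)
    fit("racktop",rb&(abs(Z-.035)<.003)&(S<60))
    for nm,m in(("fR",((H<6)|(H>174))&(S>120)),("fG",(H>45)&(H<85)&(S>100)),("fB",(H>100)&(H<125)&(S>120))):
        fit(nm,rb&m&(abs(Z-.103)<.005))
    tb=(abs(P[...,0]-.46)<.15)&(abs(P[...,1]-.27)<.15)&(H>100)&(H<125)&(S>120)
    fit("tray rim",tb&(abs(Z-.035)<.003)); fit("tray all",tb)
    bb=(abs(P[...,0]-.68)<.04)&(abs(P[...,1]-.21)<.04)&(H>45)&(H<85)&(S>100)
    fit("button",bb&(Z>.017)); print(np.percentile(Z[bb]*1000,[10,50,90]))
```

```text
top headtop 1853 c [543.4 -16.9] size [ 93.  279.7] ang 87.6 mean [585.1 -16.9] z 87.6
top plugR 92 c [537.8 -13.5] size [28.7 12.3] ang 87.2 mean [537.1 -13.3] z 128.0
top plugG 83 c [585.8 -14.1] size [28.8 13. ] ang 89.1 mean [584.6 -14.9] z 128.5
top racktop 2124 c [ 479.4 -276.5] size [160.2  85.9] ang 12.7 mean [ 477.1 -275. ] z 35.5
top fR 76 c [ 525.5 -265. ] size [11.2 27.8] ang 12.6 mean [ 525.1 -264.3] z 103.2
top fG 65 c [ 479.2 -276.1] size [ 8.9 28.9] ang 13.7 mean [ 479.3 -275.9] z 103.8
top fB 67 c [ 432.5 -286.1] size [ 9.1 29.1] ang 12.9 mean [ 432.3 -285.2] z 103.7
top tray rim 555 c [464.  268.7] size [150.3 220.3] ang 14.5 mean [463.5 272.4] z 35.2
top tray all 6905 c [467.7 269.4] size [158.1 220.8] ang 14.5 mean [464.4 273.1] z 5.4
top button 140 c [681.6 215.7] size [29.8 29.7] ang 15.9 mean [681.1 215.3] z 22.5
[13.39279689 21.90861104 24.71367947]
side headtop 1882 c [ 431.9 -119.6] size [545.1 160. ] ang 32.6 mean [582.3 -28.3] z 86.2
side plugR 116 c [537.3 -16.8] size [29.4 11.7] ang 84.4 mean [536.7 -17.6] z 127.0
side plugG 108 c [585.6 -19. ] size [30.4 12.3] ang 87.2 mean [584.5 -19.6] z 127.0
side racktop 4549 c [ 479.2 -280.2] size [161.1  84.9] ang 12.4 mean [ 466.9 -284.2] z 34.4
side fR 187 c [ 525.4 -269.3] size [12.6 29.1] ang 13.7 mean [ 524.6 -269.4] z 102.3
side fG 182 c [ 478.5 -279.2] size [11.7 28.1] ang 13.6 mean [ 478.  -279.4] z 102.2
side fB 226 c [ 431.6 -289.8] size [11.6 28.4] ang 11.9 mean [ 431.1 -290. ] z 102.3
side tray rim 553 c [464.4 264.3] size [150.7 222.1] ang 14.3 mean [469.3 245. ] z 33.6
side tray all 7409 c [472.1 284.6] size [175.8 258.1] ang 13.9 mean [469.  266.9] z 3.8
side button 123 c [681.7 209.9] size [33.  29.5] ang 68.3 mean [681.2 210.2] z 20.9
[16.21224496 20.60392099 22.24526867]
```

```bash
python3 -m pendant '[[[0.7,0.86,0.3],0.74,1],[[0.7,0.86,0.3],0.74,1],[[0.7,0.86,0.3],0.74,1],[[0.7,0.86,0.3],0.74,1],[[0.7,0.86,0.3],0.74,1],[[0.7,0.86,0.3],0.74,1],[[0.7,0.86,0.3],0.74,1],[[0.7,0.86,0.3],0.74,1],[[0.7,0.86,0.3],0.74,1],[[0.7,0.86,0.3],0.74,1]]'
python3 -m pendant '[[[0.7,0.86,0],0.74,1],[[0.7,0.86,0],0.74,1],[[0.7,0.86,0],0.74,1],[[0.7,0.86,0],0.74,1],[[0.7,0.86,0],0.74,1],[[0.7,0.86,0],0.74,1],[[0.7,0.86,0],0.74,1],[[0.7,0.86,0],0.74,1],[[0.7,0.86,0],0.74,1],[[0.7,0.86,0],0.74,1],[[0,0,0],0,1],[[0,0,0],0,1]]'
```

```text
time_s: 1.08
position: [0.3456, -0.2737, 0.3219]
tool_rot: [[-0.624, 0.0, 0.781], [-0.781, -0.0, -0.624], [0.0, -1.0, 0.0]]
ft_force: [-0.3, -0.6, 0.5]
grip_width: 0.0854
time_s: 2.08
position: [0.5553, -0.0161, 0.3207]
tool_rot: [[-0.029, -0.001, 1.0], [-1.0, 0.0, -0.029], [-0.0, -1.0, -0.001]]
ft_force: [-0.7, -1.1, -0.2]
grip_width: 0.0852
```

```bash
cat >> h.py <<'E'
def wristT():
    s=env.observe();T=np.eye(4);T[:3,:3]=s["tool_rot"];T[:3,3]=s["position"]
    return T@env.camera_model("wrist")["tool_from_camera"]
def shot(fn):
    T=wristT();im,d=env.get_image("wrist");cv2.imwrite("pics/"+fn+".png",im[:,:,::-1])
    np.savez("pics/"+fn+".npz",T=T,im=im,d=d);return T,im,d
def wcloud(T,d):
    K=env.camera_model("wrist")["camera_matrix"];v,u=np.mgrid[:480,:640]
    r=np.stack([u,v,np.ones_like(u)],-1)@np.linalg.inv(K).T*d[...,None]
    return r@T[:3,:3].T+T[:3,3]
def fitw(fn):
    f=np.load("pics/"+fn+".npz");T,im,d=f["T"],f["im"],f["d"];P=wcloud(T,d);Z=P[...,2]
    hsv=cv2.cvtColor(im,cv2.COLOR_RGB2HSV);return P,Z,[hsv[...,i].astype(int) for i in range(3)]
def rect(name,P,m):
    q=P[m][:,:2].astype(np.float32)
    if len(q)<8: print(name,"few",len(q));return
    c,s,a=cv2.minAreaRect(q*1000)
    print(name,len(q),"c",np.round(c,1),"size",np.round(s,1),"ang",round(a,1),"mean",np.round(q.mean(0)*1000,1),"z",np.round(np.median(P[m][:,2])*1000,1))
E
python3 - <<'E'
from h import *
shot("w1")
P,Z,(H,S,V)=fitw("w1")
org=(H>5)&(H<17)&(S>150)&(Z>.124)&(Z<.134)
for x,nm in((.5375,"plugR"),(.5855,"plugG")): rect(nm,P,org&(abs(P[...,0]-x)<.02))
wm=(abs(Z-.087)<.004)&(S<60)&(V>120)&(abs(P[...,0]-.58)<.1)
wm=cv2.morphologyEx(wm.astype(np.uint8),cv2.MORPH_OPEN,np.ones((5,5)))>0
rect("head",P,wm)
E
```

```text
plugR 376 c [537.4 -14. ] size [30.2 11.8] ang 87.2 mean [537.4 -13.1] z 127.2
plugG 345 c [584.9 -15.7] size [29.3 10.9] ang 89.3 mean [584.8 -15.1] z 127.2
head 6266 c [587.1 -76.8] size [165.  221.6] ang 1.7 mean [588.4 -13.8] z 86.4
```

View pics/w1.png

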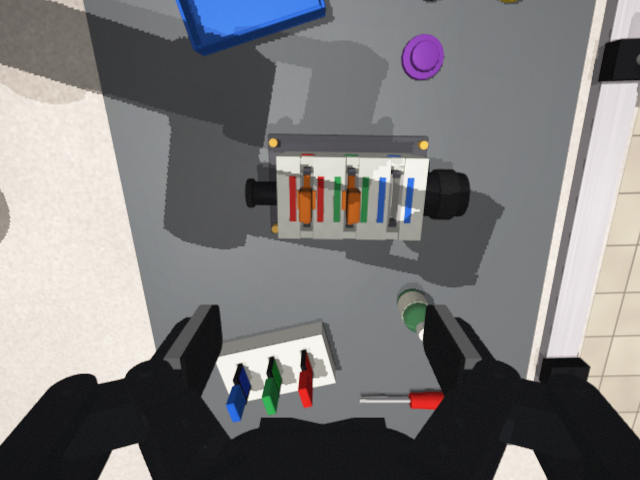

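```bash
python3 -m pendant '[[[-0.3,0.05,-0.8],0,0.4],[[-0.3,0,-0.8],0,0.4],[[0,0,-0.8],0,0.4],[[0,0,-0.8],0,0.4],[[0,0,-0.8],0,0.4],[[0,0,-0.8],0,0.4],[[0,0,-0.6],0,0.4],[[0,0,-0.3],0,0.4],[[0,0,0],0,0.4],[[0,0,0],0,0.4]]' 25
python3 - <<'E'
from h import *
shot("w2")
P,Z,(H,S,V)=fitw("w2")
E
```

```text
time_s: 2.97
position: [0.537, -0.0164, 0.1511]
tool_rot: [[-0.033, 0.001, 0.999], [-0.999, -0.0, -0.033], [0.0, -1.0, 0.001]]
ft_force: [-0.9, -0.2, 0.4]
grip_width: 0.0342
```

View pics/w2.png

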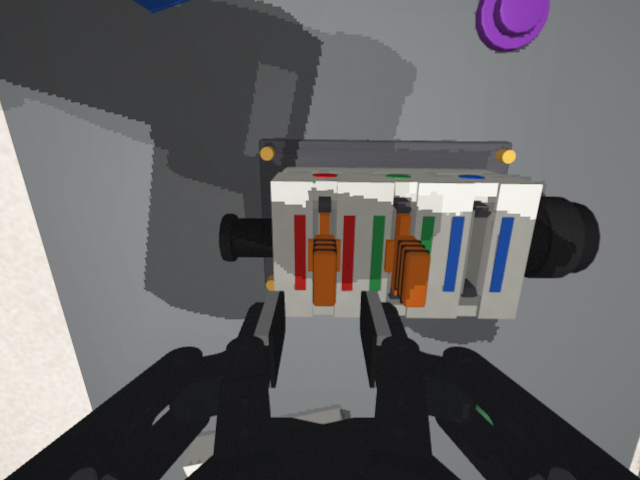

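```bash
python3 -m pendant '[[[0,0.05,-0.6],0,0.4],[[0,0,-0.6],0,0.4],[[0,0,-0.4],0,0.4],[[0,0,-0.2],0,0.4],[[0,0,0],0,0.4],[[0,0,0],0,0.1],[[0,0,0],0,0.1],[[0,0,0],0,0.1],[[0,0,0],0,0.1],[[0,0,0],0,0.1]]' 30
```

```text
time_s: 3.85
position: [0.5377, -0.0144, 0.0976]
tool_rot: [[-0.032, 0.003, 0.999], [-1.0, -0.001, -0.032], [0.001, -1.0, 0.003]]
ft_force: [0.8, 0.5, 6.8]
grip_width: 0.0114
```

```bash
python3 -m pendant '[[[0,0,0.03],0,0.1],[[0,0.07,0.01],0,0.1],[[0,0.06,0.01],0,0.1]]' 30
```

```text
time_s: 4.1
position: [0.5377, -0.0117, 0.098]
tool_rot: [[-0.031, 0.002, 1.0], [-1.0, -0.003, -0.031], [0.003, -1.0, 0.002]]
ft_force: [3.2, -12.4, -3.0]
grip_width: 0.0115
```

Run:
```python
from h import *
s=env.observe();print(s["ft_force"],s["wrist_torque"],s["position"])
im,d=env.get_image("side");cv2.imwrite("pics/s2.png",cv2.resize(im[190:330,250:410,::-1],None,fx=4,fy=4,interpolation=cv2.INTER_CUBIC))
shot("w3")
```

```text
[  3.18032007 -12.40090347  -3.00277214] [-2.1605309  -0.63161422 -0.07422101] [ 0.53768759 -0.01166372  0.09800647]
```

View pics/s2.png

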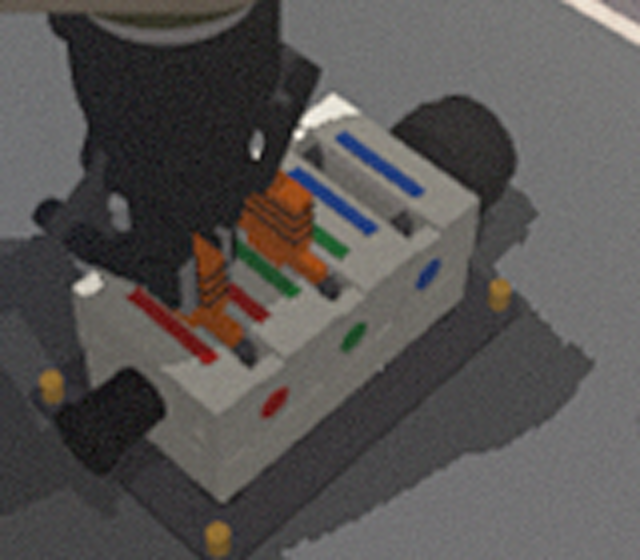

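View pics/w3.png

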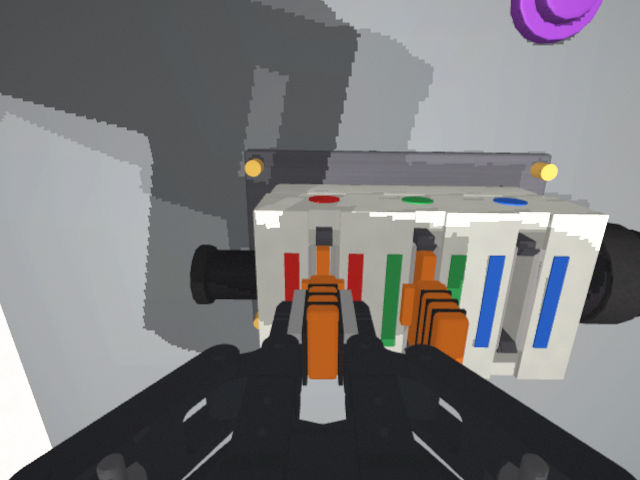

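```bash
python3 -m pendant '[[[0,-0.07,0.01],0,0.1],[[0,-0.08,0.02],0,0.1],[[0,-0.08,0.02],0,0.1],[[0,-0.07,0.02],0,0.1],[[0,0,0],0,0.1]]'; python3 -m pendant '[[[0,0.08,0.02],0,0.1],[[0,0.08,0.02],0,0.1],[[0,0.08,0.02],0,0.1],[[0,0.08,0.02],0,0.1]]'
```

```text
time_s: 4.62
position: [0.5371, -0.0177, 0.0995]
tool_rot: [[-0.032, 0.0, 1.0], [-0.999, 0.004, -0.032], [-0.004, -1.0, 0.0]]
ft_force: [5.8, 7.2, -6.7]
grip_width: 0.0118
time_s: 4.95
position: [0.5372, -0.0108, 0.1016]
tool_rot: [[-0.031, 0.0, 1.0], [-1.0, -0.003, -0.031], [0.003, -1.0, 0.0]]
ft_force: [4.5, -10.2, -10.8]
grip_width: 0.0112
```

```bash
python3 -m pendant '[[[0,-0.08,-0.01],0,0.1],[[0,-0.08,-0.01],0,0.1],[[0,-0.08,0],0,0.1],[[0,-0.08,0],0,0.1]]';python3 - <<'E'
from h import *
im,d=env.get_image("side");cv2.imwrite("pics/s3.png",cv2.resize(im[190:330,250:410,::-1],None,fx=4,fy=4,interpolation=cv2.INTER_CUBIC))
T,im,d=shot("w4")
P,Z,(H,S,V)=fitw("w4")
m=(abs(Z-.089)<.008)&(S<40)&(V>150)
print("headtop z",[ (round(np.median(Z[m&(abs(P[...,0]-x)<.008)])*1000,2),(m&(abs(P[...,0]-x)<.008)).sum()) for x in (.515,.56,.61,.65)])
P,Z,(H,S,V)=fitw("w3")
m=(abs(Z-.089)<.008)&(S<40)&(V>150)
print("headtop z",[ (round(np.median(Z[m&(abs(P[...,0]-x)<.008)])*1000,2),(m&(abs(P[...,0]-x)<.008)).sum()) for x in (.515,.56,.61,.65)])
E
```

```text
time_s: 5.28
position: [0.537, -0.0173, 0.1024]
tool_rot: [[-0.032, 0.001, 0.999], [-0.999, 0.005, -0.032], [-0.005, -1.0, 0.001]]
ft_force: [0.7, 14.2, 5.4]
grip_width: 0.0116
headtop z [(np.float64(86.53), np.int64(920)), (np.float64(86.51), np.int64(665)), (np.float64(86.49), np.int64(3473)), (np.float64(86.48), np.int64(3879))]
headtop z [(np.float64(86.53), np.int64(3118)), (np.float64(86.5), np.int64(2961)), (np.float64(86.52), np.int64(3461)), (np.float64(86.47), np.int64(4055))]
```

View pics/s3.png

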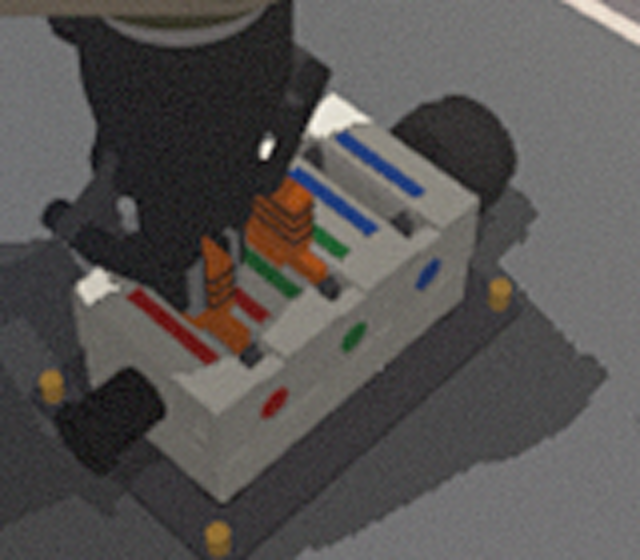

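View pics/w4.png

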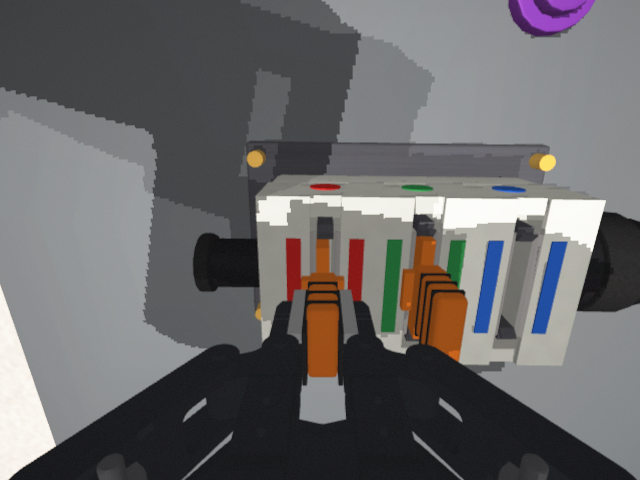

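```bash
cat >> h.py <<'E'
def plugz(fn,x0):
    P,Z,(H,S,V)=fitw(fn)
    o=(H>5)&(H<17)&(S>130)&(abs(P[...,0]-x0)<.0085)
    m=(abs(Z-.089)<.008)&(S<40)&(V>150)&(abs(P[...,0]-.63)<.05)
    top=Z[o&(abs(P[...,0]-x0)<.005)].max()
    t=o&(abs(P[...,0]-x0)<.002)&(Z<top-.03)
    y=P[...,1][t];z=Z[t]
    print(fn,"head",np.round(np.median(Z[m])*1000,2),"plugtop p95",np.round(np.percentile(Z[o],97)*1000,1))
    for a in np.arange(-.045,.03,.004):
        k=(y>=a)&(y<a+.004)
        if k.sum()>3: print("  y %.0f z %.1f n%d"%(a*1000+2,np.median(z[k])*1000,k.sum()),end=";")
    print()
E
python3 -c "
from h import *
for f in('w2','w3','w4'):plugz(f,.5373)"
```

```text
w2 head 86.39 plugtop p95 128.5
  y -27 z 127.3 n38;  y -23 z 127.6 n54;  y -19 z 127.6 n57;  y -15 z 127.4 n54;  y -11 z 127.6 n51;  y -7 z 127.5 n60;  y -3 z 127.5 n59;  y 1 z 113.1 n208;  y 5 z 91.4 n44;  y 9 z 91.7 n38;  y 13 z 90.6 n29;
w3 head 86.36 plugtop p95 128.9
  y -27 z 127.4 n10;  y -23 z 128.1 n87;  y -19 z 128.1 n96;  y -15 z 128.1 n90;  y -11 z 128.0 n101;  y -7 z 127.9 n103;  y -3 z 127.9 n102;  y 1 z 127.0 n186;  y 5 z 110.5 n345;  y 9 z 91.7 n72;  y 13 z 91.0 n101;
w4 head 86.41 plugtop p95 133.0
  y -31 z 131.5 n41;  y -27 z 131.8 n99;  y -23 z 131.9 n95;  y -19 z 132.0 n85;  y -15 z 131.9 n104;  y -11 z 132.1 n103;  y -7 z 132.0 n99;  y -3 z 120.9 n432;  y 1 z 96.3 n69;  y 5 z 96.4 n71;  y 9 z 93.9 n123;
```

```bash
python3 -m pendant '[[[0,0.08,0.01],0,0.1],[[0,0.08,0.01],0,0.1],[[0,0.08,0.015],0,0.1],[[0,0.08,0.015],0,0.1]]'; python3 -m pendant '[[[0,-0.08,0.01],0,0.1],[[0,-0.08,0.01],0,0.1],[[0,-0.08,0.015],0,0.1],[[0,-0.08,0.015],0,0.1]]' ;  python3 -m pendant '[[[0,0.08,0.01],0,0.1],[[0,0.08,0.01],0,0.1],[[0,0.08,0.015],0,0.1],[[0,0.08,0.015],0,0.1]]';  python3 -c "
from h import *
shot('w5');plugz('w5',.5373)"
```

```text
time_s: 5.72
position: [0.5372, -0.0114, 0.1034]
tool_rot: [[-0.031, 0.0, 1.0], [-1.0, -0.004, -0.031], [0.004, -1.0, 0.001]]
ft_force: [1.3, -11.2, -1.3]
grip_width: 0.0117
time_s: 6.05
position: [0.5368, -0.0176, 0.1047]
tool_rot: [[-0.032, -0.0, 0.999], [-0.999, 0.004, -0.032], [-0.004, -1.0, -0.0]]
ft_force: [3.3, 12.3, -0.0]
grip_width: 0.0114
time_s: 6.38
position: [0.537, -0.0112, 0.1062]
tool_rot: [[-0.031, -0.0, 1.0], [-1.0, -0.003, -0.031], [0.003, -1.0, -0.0]]
ft_force: [1.7, -10.6, -3.3]
grip_width: 0.0111
w5 head 86.36 plugtop p95 136.5
  y -27 z 134.9 n6;  y -23 z 135.7 n83;  y -19 z 135.7 n95;  y -15 z 135.7 n92;  y -11 z 135.6 n98;  y -7 z 135.4 n103;  y -3 z 135.3 n100;  y 1 z 135.0 n120;  y 5 z 118.1 n416;  y 9 z 99.0 n73;  y 13 z 96.4 n147;
```

```bash
python3 -m pendant '[[[0,-0.08,0.015],0,0.1],[[0,-0.08,0.015],0,0.1],[[0,-0.08,0.015],0,0.1],[[0,-0.08,0.015],0,0.1]]' ;  python3 -m pendant '[[[0,0.08,0.015],0,0.1],[[0,0.08,0.015],0,0.1],[[0,0.08,0.015],0,0.1],[[0,0.08,0.015],0,0.1]]'; python3 -m pendant '[[[0,-0.08,0.015],0,0.1],[[0,-0.08,0.015],0,0.1],[[0,-0.08,0.015],0,0.1],[[0,-0.08,0.015],0,0.1]]' ;  python3 -m pendant '[[[0,0.08,0.015],0,0.1],[[0,0.08,0.015],0,0.1],[[0,0.08,0.015],0,0.1],[[0,0.08,0.015],0,0.1]]'; python3 -c "
from h import *
shot('w6');plugz('w6',.5373)"
```

```text
time_s: 6.77
position: [0.5366, -0.0177, 0.1078]
tool_rot: [[-0.032, -0.001, 0.999], [-0.999, 0.004, -0.032], [-0.004, -1.0, -0.001]]
ft_force: [2.5, 10.3, -3.1]
grip_width: 0.0117
time_s: 7.1
position: [0.5369, -0.0109, 0.1097]
tool_rot: [[-0.031, -0.0, 1.0], [-1.0, -0.003, -0.031], [0.003, -1.0, -0.0]]
ft_force: [1.7, -9.8, -4.9]
grip_width: 0.0114
time_s: 7.43
position: [0.5366, -0.0179, 0.1116]
tool_rot: [[-0.032, -0.001, 0.999], [-0.999, 0.004, -0.032], [-0.004, -1.0, -0.001]]
ft_force: [2.6, 9.9, -2.4]
grip_width: 0.0117
time_s: 7.77
position: [0.537, -0.0109, 0.1137]
tool_rot: [[-0.031, -0.0, 1.0], [-1.0, -0.003, -0.031], [0.003, -1.0, 0.0]]
ft_force: [0.3, -8.6, -3.7]
grip_width: 0.0115
w6 head 86.36 plugtop p95 143.2
  y -23 z 142.3 n80;  y -19 z 142.4 n91;  y -15 z 142.3 n87;  y -11 z 142.1 n101;  y -7 z 142.0 n101;  y -3 z 141.9 n97;  y 1 z 141.7 n121;  y 5 z 126.2 n418;  y 9 z 105.5 n77;  y 13 z 101.1 n176;
```

```bash
python3 -m pendant '[[[0,-0.08,0.015],0,0.1],[[0,-0.08,0.015],0,0.1],[[0,-0.08,0.015],0,0.1],[[0,-0.08,0.015],0,0.1]]' ;  python3 -m pendant '[[[0,0.08,0.015],0,0.1],[[0,0.08,0.015],0,0.1],[[0,0.08,0.015],0,0.1],[[0,0.08,0.015],0,0.1]]'; python3 -m pendant '[[[0,-0.08,0.015],0,0.1],[[0,-0.08,0.015],0,0.1],[[0,-0.08,0.015],0,0.1],[[0,-0.08,0.015],0,0.1]]' ;  python3 -m pendant '[[[0,0.08,0.015],0,0.1],[[0,0.08,0.015],0,0.1],[[0,0.08,0.015],0,0.1],[[0,0.08,0.015],0,0.1]]'; python3 -c "
from h import *
shot('w7');plugz('w7',.5373)"
```

```text
time_s: 8.15
position: [0.5367, -0.0178, 0.1155]
tool_rot: [[-0.032, -0.0, 0.999], [-0.999, 0.004, -0.032], [-0.004, -1.0, -0.0]]
ft_force: [1.9, 10.2, 0.1]
grip_width: 0.0113
time_s: 8.48
position: [0.5371, -0.0111, 0.1176]
tool_rot: [[-0.031, 0.001, 1.0], [-1.0, -0.004, -0.031], [0.004, -1.0, 0.001]]
ft_force: [-2.6, -4.5, 9.9]
grip_width: 0.0116
time_s: 8.82
position: [0.5374, -0.0177, 0.1203]
tool_rot: [[-0.031, 0.003, 1.0], [-1.0, 0.003, -0.031], [-0.003, -1.0, 0.002]]
ft_force: [0.4, 10.5, 9.4]
grip_width: 0.0117
time_s: 9.15
position: [0.5372, -0.011, 0.1212]
tool_rot: [[-0.031, 0.001, 1.0], [-1.0, -0.004, -0.031], [0.003, -1.0, 0.001]]
ft_force: [-0.7, -7.7, 4.9]
grip_width: 0.0112
w7 head 86.39 plugtop p95 151.6
  y -23 z 150.7 n62;  y -19 z 150.8 n89;  y -15 z 150.6 n105;  y -11 z 150.5 n93;  y -7 z 150.1 n102;  y -3 z 150.0 n107;  y 1 z 150.0 n105;  y 5 z 135.0 n414;  y 9 z 113.7 n77;  y 13 z 107.2 n188;  y 17 z 112.1 n4;
```

```bash
python3 -m pendant '[[[0,-0.06,0.03],0,0.1],[[0,-0.06,0.03],0,0.1],[[0,0,0.05],0,0.1],[[0,0,0.05],0,0.1]]'; python3 -m pendant '[[[0,0,0.2],0,0.1],[[0,0,0.5],0,0.1],[[0,0,0.8],0,0.1],[[0,0,0.8],0,0.1],[[0,0,0.8],0,0.1],[[0,0,0],0,0.1]]' 50;  python3 -c "
from h import *
T,im,d=shot('w8')
P,Z,(H,S,V)=fitw('w8');m=(abs(Z-.089)<.008)&(S<40)&(V>150)&(abs(P[...,0]-.63)<.05);print(np.median(Z[m]))
im,d=env.get_image('top');cv2.imwrite('pics/t8.png',im[:,:,::-1])
P=cloud('top',d);hsv=cv2.cvtColor(im,cv2.COLOR_RGB2HSV);H,S,V=[hsv[...,i].astype(int) for i in range(3)]
rect('tray',P,(abs(P[...,0]-.46)<.17)&(abs(P[...,1]-.27)<.18)&(H>100)&(H<125)&(S>120)&(abs(P[...,2]-.035)<.003))
"
```

```text
time_s: 9.53
position: [0.5368, -0.0133, 0.1254]
tool_rot: [[-0.032, -0.0, 0.999], [-0.999, 0.0, -0.032], [-0.0, -1.0, -0.001]]
ft_force: [-0.8, -0.9, -0.7]
grip_width: 0.0112
time_s: 10.03
position: [0.5384, -0.0135, 0.2234]
tool_rot: [[-0.031, 0.008, 0.999], [-1.0, -0.002, -0.031], [0.002, -1.0, 0.008]]
ft_force: [0.3, -0.8, -0.0]
grip_width: 0.0112
0.08636592429619211
tray 526 c [463.9 268.9] size [150.4 220.7] ang 14.4 mean [465.8 280.2] z 35.1
```

View pics/w8.png

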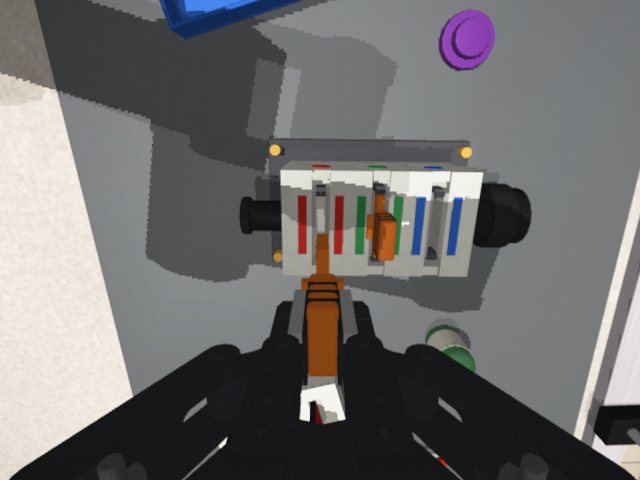

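```bash
python3 -m pendant '[[[-0.16,0.5,0],0,0.1],[[-0.16,0.85,0],0,0.1],[[-0.16,0.85,0],0,0.1],[[-0.16,0.85,0],0,0.1],[[-0.16,0.85,0],0,0.1],[[-0.16,0.85,0],0,0.1],[[-0.16,0.85,0],0,0.1],[[-0.16,0.85,-0.2],0,0.1],[[-0.16,0.85,-0.4],0,0.1],[[-0.16,0.85,-0.6],0,0.1],[[0,0.3,-0.6],0,0.1],[[0,0,-0.8],0,0.1]]'; python3 -m pendant '[[[0,0,-0.8],0,0.1],[[0,0,-0.8],0,0.1],[[0,0,-0.8],0,0.1],[[0,0,-0.6],0,0.1],[[0,0,-0.3],0,0.1],[[0,0,0],0,0.1],[[0,0,0],0,0.1]]'
```

```text
time_s: 11.13
position: [0.4882, 0.2423, 0.1394]
tool_rot: [[-0.029, 0.0, 1.0], [-1.0, 0.0, -0.029], [-0.0, -1.0, 0.0]]
ft_force: [-0.1, 0.2, -0.4]
grip_width: 0.0111
time_s: 11.72
position: [0.4886, 0.2402, 0.041]
tool_rot: [[-0.031, -0.001, 1.0], [-1.0, -0.0, -0.031], [0.0, -1.0, -0.001]]
ft_force: [0.4, -0.2, -0.9]
grip_width: 0.0117
```

Release, rise, and come back over the green plug (0.585, −0.0155).

```bash
python3 -m pendant '[[[0,0,0],0,0.4],[[0,0,0],0,0.4],[[0,0,0],0,0.4],[[0,0,0.3],0,0.4],[[0,0,0.8],0,0.4],[[0,0,0.9],0,0.4],[[0,0,0.9],0,0.4],[[0,0,0.9],0,0.4],[[0,0,0.8],0,0.4],[[0,0,0],0,0.4]]' 30; python3 -c "
from h import *
shot('w9');im,d=env.get_image('top');cv2.imwrite('pics/t9.png',im[:,:,::-1])"
```

```text
time_s: 12.55
position: [0.4906, 0.2407, 0.1852]
tool_rot: [[-0.031, 0.009, 0.999], [-1.0, 0.002, -0.031], [-0.003, -1.0, 0.009]]
ft_force: [-0.1, -0.2, 1.3]
grip_width: 0.0341
```

View pics/w9.png

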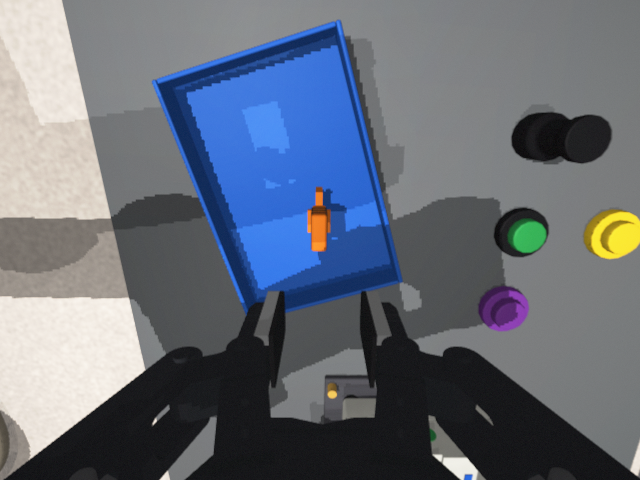

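```bash
python3 -m pendant '[[[0.31,-0.6,0],0,0.4],[[0.31,-0.87,0],0,0.4],[[0.31,-0.87,0],0,0.4],[[0.31,-0.87,0],0,0.4],[[0.31,-0.87,0],0,0.4],[[0.31,-0.87,0],0,0.4],[[0.31,-0.87,0],0,0.4],[[0.31,-0.87,0],0,0.4],[[0.31,-0.87,-0.2],0,0.4],[[0.31,-0.87,-0.5],0,0.4],[[0.05,0,-0.3],0,0.4],[[0,0,0],0,0.4]]';python3 -c "
from h import *
shot('w10')
P,Z,(H,S,V)=fitw('w10')
org=(H>5)&(H<17)&(S>150)&(Z>.124)&(Z<.134)
rect('plugG',P,org)"
```

```text
time_s: 13.65
position: [0.5823, -0.0135, 0.1463]
tool_rot: [[-0.034, -0.006, 0.999], [-0.999, 0.001, -0.034], [-0.001, -1.0, -0.006]]
ft_force: [-0.8, 0.6, -0.4]
grip_width: 0.0343
plugG 1196 c [585.5 -15.9] size [30.1 11.6] ang 87.9 mean [585.2 -14.6] z 127.4
```

View pics/w10.png

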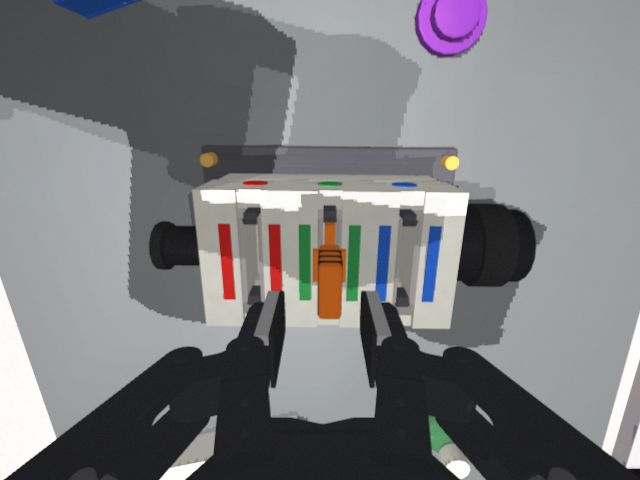

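```bash
python3 -m pendant '[[[0.08,-0.05,-0.5],0,0.4],[[0,0,-0.5],0,0.4],[[0,0,-0.4],0,0.4],[[0,0,-0.2],0,0.4],[[0,0,0],0,0.4],[[0,0,0],0,0.4]]' 30
```

```text
time_s: 14.2
position: [0.5858, -0.0135, 0.102]
tool_rot: [[-0.031, 0.0, 1.0], [-1.0, 0.0, -0.031], [-0.0, -1.0, 0.0]]
ft_force: [0.3, 0.2, 0.2]
grip_width: 0.0337
```

```bash
python3 -m pendant '[[[0,-0.05,-0.15],0,0.4],[[0,0,0],0,0.4],[[0,0,0],0,0.1],[[0,0,0],0,0.1],[[0,0,0],0,0.1],[[0,0,0],0,0.1],[[0,0,0.03],0,0.1]]' 30
python3 -m pendant '[[[0,0.07,0.01],0,0.1],[[0,0.06,0.01],0,0.1]]'
python3 -m pendant '[[[0,-0.07,0.01],0,0.1],[[0,-0.08,0.01],0,0.1],[[0,-0.08,0.01],0,0.1],[[0,-0.07,0.01],0,0.1]]'
python3 -m pendant '[[[0,0.08,0.01],0,0.1],[[0,0.08,0.01],0,0.1],[[0,0.08,0.01],0,0.1],[[0,0.08,0.01],0,0.1]]' 
python3 -c "
from h import *
shot('w11');plugz('w11',.5855)"
```

```text
time_s: 14.78
position: [0.5858, -0.0157, 0.0974]
tool_rot: [[-0.032, -0.0, 0.999], [-0.999, 0.0, -0.032], [-0.0, -1.0, -0.0]]
ft_force: [2.8, -0.6, -10.1]
grip_width: 0.0116
time_s: 14.95
position: [0.5861, -0.013, 0.0979]
tool_rot: [[-0.031, 0.0, 1.0], [-1.0, -0.003, -0.031], [0.003, -1.0, 0.0]]
ft_force: [2.3, -11.3, -7.0]
grip_width: 0.0111
time_s: 15.28
position: [0.5857, -0.019, 0.0992]
tool_rot: [[-0.031, -0.001, 1.0], [-1.0, 0.004, -0.031], [-0.004, -1.0, -0.001]]
ft_force: [3.9, 11.0, -5.6]
grip_width: 0.0115
time_s: 15.62
position: [0.5859, -0.0126, 0.1009]
tool_rot: [[-0.031, -0.0, 1.0], [-1.0, -0.003, -0.031], [0.003, -1.0, 0.0]]
ft_force: [1.1, -10.1, -6.2]
grip_width: 0.0119
w11 head 86.41 plugtop p95 131.5
  y -27 z 130.6 n35;  y -23 z 130.9 n99;  y -19 z 130.8 n97;  y -15 z 130.7 n94;  y -11 z 130.5 n100;  y -7 z 130.4 n101;  y -3 z 130.5 n106;  y 1 z 117.9 n441;  y 5 z 94.3 n73;  y 9 z 94.2 n66;  y 13 z 91.1 n81;
```

```bash
python3 -m pendant '[[[0,-0.08,0.01],0,0.1],[[0,-0.08,0.01],0,0.1],[[0,-0.08,0.015],0,0.1],[[0,-0.08,0.015],0,0.1]]' ;  python3 -m pendant '[[[0,0.08,0.01],0,0.1],[[0,0.08,0.01],0,0.1],[[0,0.08,0.015],0,0.1],[[0,0.08,0.015],0,0.1]]'; python3 -m pendant '[[[0,-0.08,0.01],0,0.1],[[0,-0.08,0.01],0,0.1],[[0,-0.08,0.015],0,0.1],[[0,-0.08,0.015],0,0.1]]' ;  python3 -m pendant '[[[0,0.08,0.015],0,0.1],[[0,0.08,0.015],0,0.1],[[0,0.08,0.015],0,0.1],[[0,0.08,0.015],0,0.1]]'; python3 -c "
from h import *
shot('w12');plugz('w12',.5855)"
```

```text
time_s: 16.0
position: [0.5856, -0.0191, 0.1025]
tool_rot: [[-0.031, -0.0, 1.0], [-1.0, 0.004, -0.031], [-0.004, -1.0, -0.0]]
ft_force: [1.7, 11.5, -2.2]
grip_width: 0.0113
time_s: 16.33
position: [0.5858, -0.0126, 0.1041]
tool_rot: [[-0.031, -0.0, 1.0], [-0.999, -0.004, -0.031], [0.004, -1.0, 0.0]]
ft_force: [0.8, -9.4, -5.0]
grip_width: 0.0115
time_s: 16.67
position: [0.5856, -0.0191, 0.1056]
tool_rot: [[-0.031, -0.0, 1.0], [-0.999, 0.004, -0.031], [-0.004, -1.0, -0.0]]
ft_force: [-0.4, 11.7, -1.5]
grip_width: 0.0119
time_s: 17.0
position: [0.5858, -0.0126, 0.1073]
tool_rot: [[-0.031, -0.0, 1.0], [-0.999, -0.003, -0.031], [0.003, -1.0, 0.0]]
ft_force: [-0.7, -8.7, -4.4]
grip_width: 0.0118
w12 head 86.4 plugtop p95 137.3
  y -27 z 136.2 n42;  y -23 z 136.5 n93;  y -19 z 136.5 n98;  y -15 z 136.3 n94;  y -11 z 136.4 n97;  y -7 z 136.2 n101;  y -3 z 136.2 n109;  y 1 z 123.5 n438;  y 5 z 99.7 n74;  y 9 z 99.7 n68;  y 13 z 94.4 n104;
```

```bash
python3 -m pendant '[[[0,-0.08,0.015],0,0.1],[[0,-0.08,0.015],0,0.1],[[0,-0.08,0.015],0,0.1],[[0,-0.08,0.015],0,0.1]]' ;  python3 -m pendant '[[[0,0.08,0.015],0,0.1],[[0,0.08,0.015],0,0.1],[[0,0.08,0.015],0,0.1],[[0,0.08,0.015],0,0.1]]'; python3 -m pendant '[[[0,-0.08,0.015],0,0.1],[[0,-0.08,0.015],0,0.1],[[0,-0.08,0.015],0,0.1],[[0,-0.08,0.015],0,0.1]]' ;  python3 -m pendant '[[[0,0.08,0.015],0,0.1],[[0,0.08,0.015],0,0.1],[[0,0.08,0.015],0,0.1],[[0,0.08,0.015],0,0.1]]';python3 -m pendant '[[[0,-0.08,0.015],0,0.1],[[0,-0.08,0.015],0,0.1],[[0,-0.08,0.015],0,0.1],[[0,-0.08,0.015],0,0.1]]' ;  python3 -m pendant '[[[0,0.08,0.015],0,0.1],[[0,0.08,0.015],0,0.1],[[0,0.08,0.015],0,0.1],[[0,0.08,0.015],0,0.1]]'; python3 -c "
from h import *
shot('w13');plugz('w13',.5855)"
```

```text
time_s: 17.38
position: [0.5856, -0.0193, 0.1091]
tool_rot: [[-0.031, -0.0, 1.0], [-0.999, 0.004, -0.031], [-0.004, -1.0, -0.0]]
ft_force: [0.4, 10.1, -3.0]
grip_width: 0.0115
time_s: 17.72
position: [0.5859, -0.0125, 0.111]
tool_rot: [[-0.031, 0.0, 1.0], [-1.0, -0.003, -0.031], [0.003, -1.0, 0.0]]
ft_force: [-0.2, -8.3, -4.6]
grip_width: 0.0113
time_s: 18.05
position: [0.5857, -0.0194, 0.1128]
tool_rot: [[-0.031, -0.0, 1.0], [-0.999, 0.003, -0.031], [-0.003, -1.0, -0.0]]
ft_force: [-0.7, 9.8, -2.2]
grip_width: 0.0116
time_s: 18.38
position: [0.586, -0.0126, 0.1148]
tool_rot: [[-0.031, 0.001, 1.0], [-1.0, -0.004, -0.031], [0.004, -1.0, 0.001]]
ft_force: [-1.7, -9.1, -2.9]
grip_width: 0.0115
time_s: 18.72
position: [0.5858, -0.0193, 0.1165]
tool_rot: [[-0.031, 0.0, 1.0], [-1.0, 0.004, -0.031], [-0.004, -1.0, 0.0]]
ft_force: [-1.2, 9.3, 0.3]
grip_width: 0.0115
time_s: 19.05
position: [0.5866, -0.0128, 0.1192]
tool_rot: [[-0.032, 0.002, 0.999], [-0.999, -0.004, -0.032], [0.004, -1.0, 0.003]]
ft_force: [1.5, -6.9, 1.7]
grip_width: 0.0117
w13 head 86.41 plugtop p95 148.9
  y -27 z 148.3 n46;  y -23 z 148.4 n92;  y -19 z 148.0 n102;  y -15 z 147.8 n95;  y -11 z 147.6 n95;  y -7 z 147.3 n104;  y -3 z 146.9 n115;  y 1 z 133.5 n429;  y 5 z 110.3 n67;  y 9 z 103.8 n167;
```

```bash
python3 -m pendant '[[[0,-0.08,0.015],0,0.1],[[0,-0.08,0.015],0,0.1],[[0,-0.08,0.015],0,0.1],[[0,-0.08,0.015],0,0.1],[[0,0.08,0.015],0,0.1],[[0,0.06,0.015],0,0.1],[[0,0,0.04],0,0.1],[[0,0,0.04],0,0.1]]'; python3 -m pendant '[[[0,0,0.1],0,0.1],[[0,0,0.4],0,0.1],[[0,0,0.8],0,0.1],[[0,0,0.8],0,0.1],[[0,0,0.8],0,0.1],[[0,0,0],0,0.1],[[0,0,0],0,0.1]]' 50;  python3 -c "
from h import *
T,im,d=shot('w14')
P,Z,(H,S,V)=fitw('w14');m=(abs(Z-.089)<.008)&(S<40)&(V>150)&(abs(P[...,0]-.63)<.05);print(np.median(Z[m]))
im,d=env.get_image('top');cv2.imwrite('pics/t14.png',im[:,:,::-1])
P=cloud('top',d);hsv=cv2.cvtColor(im,cv2.COLOR_RGB2HSV);H,S,V=[hsv[...,i].astype(int) for i in range(3)]
rect('tray',P,(abs(P[...,0]-.46)<.17)&(abs(P[...,1]-.27)<.18)&(H>100)&(H<125)&(S>120)&(abs(P[...,2]-.035)<.003))
"
```

```text
time_s: 19.77
position: [0.5856, -0.0164, 0.1228]
tool_rot: [[-0.031, -0.001, 1.0], [-1.0, 0.0, -0.031], [-0.0, -1.0, -0.001]]
ft_force: [0.6, -0.7, -0.5]
grip_width: 0.0116
time_s: 20.35
position: [0.5861, -0.0166, 0.2112]
tool_rot: [[-0.031, 0.003, 1.0], [-1.0, -0.001, -0.031], [0.001, -1.0, 0.003]]
ft_force: [0.2, 0.3, -1.1]
grip_width: 0.0112
0.08640230466166973
tray 531 c [463.9 268.8] size [150.4 221.3] ang 14.4 mean [465.5 280.3] z 35.3
```

View pics/w14.png

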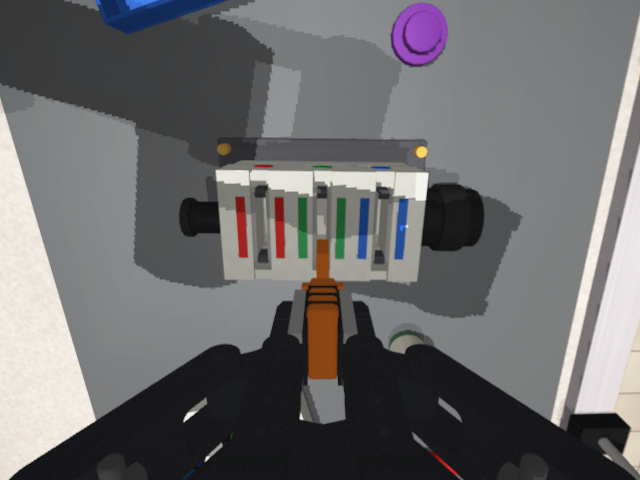

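```bash
python3 -m pendant '[[[-0.4,0.85,0],0,0.1],[[-0.4,0.88,0],0,0.1],[[-0.4,0.88,0],0,0.1],[[-0.4,0.88,0],0,0.1],[[-0.4,0.88,0],0,0.1],[[-0.4,0.88,0],0,0.1],[[-0.4,0.88,0],0,0.1],[[-0.4,0.88,0],0,0.1],[[-0.4,0.88,0],0,0.1],[[-0.4,0.88,0],0,0.1],[[-0.4,0.88,-0.2],0,0.1],[[-0.4,0.88,-0.5],0,0.1]]'; python3 -m pendant '[[[0,0,-0.7],0,0.1],[[0,0,-0.8],0,0.1],[[0,0,-0.8],0,0.1],[[0,0,-0.8],0,0.1],[[0,0,-0.8],0,0.1],[[0,0,-0.6],0,0.1],[[0,0,-0.4],0,0.1],[[0,0,0],0,0.1],[[0,0,0],0,0.1]]'
```

```text
time_s: 21.45
position: [0.4413, 0.3007, 0.1892]
tool_rot: [[-0.031, 0.001, 1.0], [-1.0, 0.001, -0.031], [-0.001, -1.0, 0.001]]
ft_force: [0.5, -0.0, -0.4]
grip_width: 0.011
time_s: 22.2
position: [0.441, 0.2989, 0.0406]
tool_rot: [[-0.032, -0.003, 0.999], [-1.0, -0.001, -0.032], [0.001, -1.0, -0.003]]
ft_force: [-0.5, 0.7, -0.5]
grip_width: 0.0113
```

```bash
python3 -m pendant '[[[0,0,0],0,0.4],[[0,0,0],0,0.4],[[0,0,0],0,0.4],[[0,0,0.3],0,0.4],[[0,0,0.9],0,0.4],[[0,0,0.9],0,0.4],[[0,0,0.9],0,0.4],[[0,0,0.9],0,0.4],[[0,0,0.9],0,0.4],[[0,0,0.9],0,0.4],[[0,0,0.9],0,0.4],[[0,0,0],0,0.4]]' 40; python3 -c "
from h import *
shot('w15')
for f in('w9','w15'):
  P,Z,(H,S,V)=fitw(f);g=(H>45)&(H<85)&(S>100)&(abs(P[...,0]-.68)<.04)&(abs(P[...,1]-.21)<.04)
  print(np.percentile(Z[g],[5,50,95]));rect('btn',P,g&(Z>np.percentile(Z[g],50)-.002))
"
```

```text
time_s: 23.2
position: [0.4431, 0.2999, 0.2461]
tool_rot: [[-0.031, 0.01, 0.999], [-1.0, 0.004, -0.031], [-0.004, -1.0, 0.009]]
ft_force: [0.3, 0.2, 0.0]
grip_width: 0.0341
[0.01167932 0.02100663 0.02237111]
btn 850 c [680.8 215.3] size [30.3 31. ] ang 62.0 mean [680.7 215.6] z 21.3
[0.01177914 0.02089979 0.02239257]
btn 538 c [681.  215.3] size [30.1 29.6] ang 86.3 mean [680.6 215.7] z 21.2
```

View pics/w15.png

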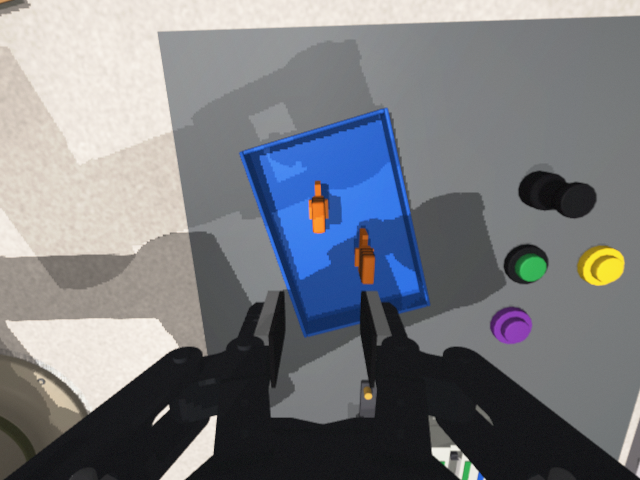

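```bash
python3 -c "
from h import *
for f in('w2','w10','w14','w8'):
  P,Z,(H,S,V)=fitw(f);hm=(abs(Z-.0868)<.003)&(abs(P[...,0]-.585)<.085)&(abs(P[...,1]+.015)<.05)
  for n,m in(('R',((H<6)|(H>174))&(S>150)),('G',(H>45)&(H<85)&(S>120)),('B',(H>100)&(H<125)&(S>120))):
    k,l,st,c=cv2.connectedComponentsWithStats((hm&m).astype(np.uint8))
    idx=[i for i in range(1,k) if st[i,4]>60]
    o=[]
    for i in idx:
      q=P[l==i][:,:2].astype(np.float32)*1000; r=cv2.minAreaRect(q); v=np.linalg.svd(q-q.mean(0),full_matrices=False)[2][0]
      o.append((np.round(r[0],1),np.round(r[1],0),np.round(np.degrees(np.arctan2(v[1],v[0]))%180,1)))
    print(f,n,*o, 'mid',np.mean([a[0] for a in o],axis=0) if o else None)
"
```

```text
w2 R (array([522.1, -13.8]), array([50.,  6.]), np.float32(87.0)) (array([552.2, -14.9]), array([49.,  6.]), np.float32(87.3)) mid [537.15 -14.35]
w2 G (array([570. , -15.8]), array([50.,  7.]), np.float32(87.5)) (array([600.8,  -4.5]), array([24.,  7.]), np.float32(90.8)) mid [585.4  -10.15]
w2 B (array([618.1, -18. ]), array([50.,  7.]), np.float32(87.5)) (array([648.1, -19.5]), array([50.,  8.]), np.float32(87.4)) mid [633.1  -18.75]
w10 R (array([522. , -13.4]), array([50.,  7.]), np.float32(87.4)) (array([552.2, -11.5]), array([43.,  7.]), np.float32(87.3)) mid [537.1  -12.45]
w10 G (array([569.9, -15.5]), array([50.,  6.]), np.float32(87.6)) (array([600. , -17.1]), array([50.,  6.]), np.float32(87.3)) mid [584.95 -16.3 ]
w10 B (array([618. , -17.8]), array([50.,  7.]), np.float32(88.1)) (array([648. , -19.5]), array([50.,  7.]), np.float32(87.4)) mid [633.   -18.65]
w14 R (array([522. , -13.2]), array([49.,  7.]), np.float32(87.3)) (array([551.8, -15.1]), array([49.,  7.]), np.float32(87.5)) mid [536.9  -14.15]
w14 G (array([569.8, -15.5]), array([49.,  6.]), np.float32(87.8)) (array([599.7, -17. ]), array([48.,  6.]), np.float32(87.5)) mid [584.75 -16.25]
w14 B (array([617.7, -18.1]), array([49.,  6.]), np.float32(87.4)) (array([647.7, -19.1]), array([49.,  7.]), np.float32(87.4)) mid [632.7 -18.6]
w8 R (array([521.7, -13.6]), array([49.,  6.]), np.float32(87.9)) (array([551.9, -14.7]), array([49.,  6.]), np.float32(87.5)) mid [536.8  -14.15]
w8 G (array([569.7, -15.8]), array([48.,  6.]), np.float32(87.4)) (array([600. , -16.8]), array([49.,  6.]), np.float32(90.4)) mid [584.85 -16.3 ]
w8 B (array([617.5, -18. ]), array([50.,  7.]), np.float32(87.3)) (array([647.6, -19.3]), array([49.,  7.]), np.float32(87.3)) mid [632.55 -18.65]
```

```bash
python3 -m pendant '[[[0.05,-0.87,0],0.13,0.4],[[0.05,-0.87,0],0.13,0.4],[[0.05,-0.87,0],0.13,0.4],[[0.05,-0.87,0],0.13,0.4],[[0.05,-0.87,0],0.13,0.4],[[0.05,-0.87,0],0.13,0.4],[[0.05,-0.87,0],0.13,0.4],[[0.05,-0.87,0],0.13,0.4],[[0.05,-0.87,0],0.13,0.4],[[0.05,-0.87,0],0.13,0.4],[[0.05,-0.87,0],0.13,0.4]]';python3 -m pendant '[[[0.05,-0.87,0],0.13,0.4],[[0.05,-0.87,0],0.13,0.4],[[0.05,-0.87,0],0.13,0.4],[[0.05,-0.87,0],0.13,0.4],[[0.05,-0.87,0],0.13,0.4],[[0.05,-0.87,0],0.13,0.4],[[0.05,-0.87,0],0.13,0.4],[[0.05,-0.87,0],0.13,0.4],[[0.05,-0.87,0],0.13,0.4],[[0.05,-0.87,0],0.13,0.4],[[0,0,0],0,0.4],[[0,0,0],0,0.4]]'; python3 -c "
from h import *
shot('w16')
P,Z,(H,S,V)=fitw('w16')
rb=(abs(P[...,0]-.48)<.12)&(abs(P[...,1]+.275)<.08)
for n,m in(('R',((H<6)|(H>174))&(S>120)),('G',(H>45)&(H<85)&(S>100)),('B',(H>100)&(H<125)&(S>120))): rect(n,P,rb&m&(abs(Z-.103)<.004))
"
```

```text
time_s: 24.17
position: [0.4576, 0.0111, 0.2396]
tool_rot: [[0.094, -0.001, 0.996], [-0.996, 0.0, 0.094], [-0.0, -1.0, -0.001]]
ft_force: [0.8, -0.4, -0.7]
grip_width: 0.0343
time_s: 25.17
position: [0.4728, -0.2494, 0.2392]
tool_rot: [[0.203, -0.001, 0.979], [-0.979, 0.001, 0.203], [-0.002, -1.0, -0.001]]
ft_force: [-0.4, -0.2, -0.3]
grip_width: 0.0342
R 455 c [ 524.4 -267.1] size [11.2 30.6] ang 14.0 mean [ 524.1 -266.5] z 102.2
G 407 c [ 477.4 -277.3] size [10.2 30. ] ang 11.9 mean [ 477.5 -276.3] z 102.3
B 458 c [ 431.4 -287.3] size [11.9 29.5] ang 12.0 mean [ 431.5 -286.7] z 102.3
```

View pics/w16.png

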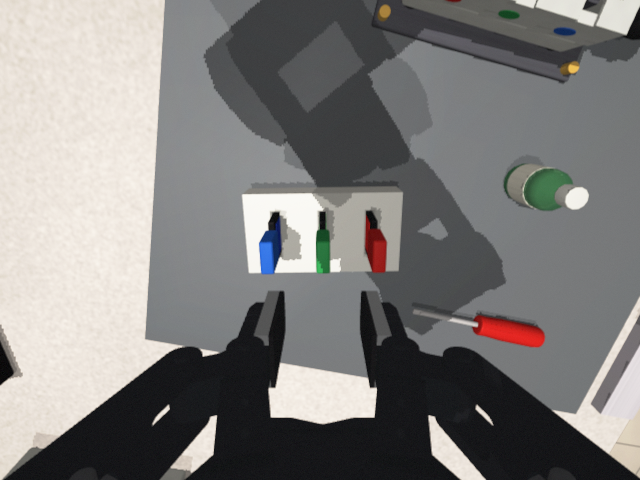

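```bash
python3 -m pendant '[[[-0.46,-0.42,0],0.15,0.4],[[-0.46,-0.42,-0.5],0,0.4],[[-0.46,-0.42,-0.6],0,0.4],[[0,0,-0.8],0,0.4],[[0,0,-0.8],0,0.4],[[0,0,-0.8],0,0.4],[[0,0,-0.3],0,0.4],[[0,0,0],0,0.4],[[0,0,0],0,0.4]]'; python3 -c "
from h import *
shot('w17')"
```

```text
time_s: 25.97
position: [0.4323, -0.2862, 0.1268]
tool_rot: [[0.219, 0.0, 0.976], [-0.976, -0.0, 0.219], [0.0, -1.0, 0.0]]
ft_force: [-0.1, -0.3, 0.6]
grip_width: 0.0342
```

View pics/w17.png

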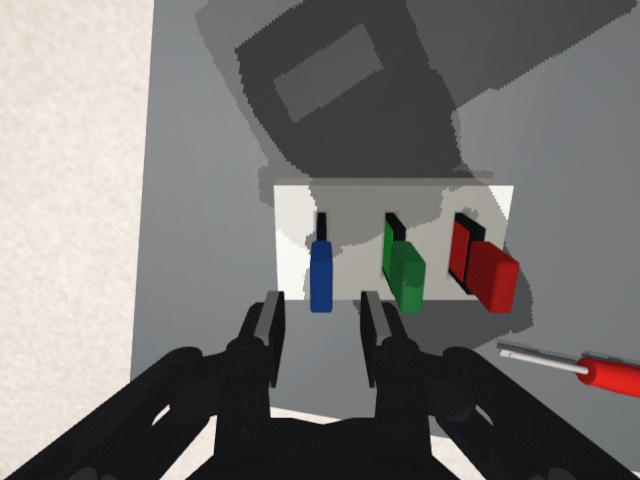

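```bash
python3 -m pendant '[[[0,-0.03,-0.6],0,0.4],[[0,0,-0.6],0,0.4],[[0,0,-0.5],0,0.4],[[0,0,-0.17],0,0.4],[[0,0,0],0,0.4],[[0,0,0],0,0.1],[[0,0,0],0,0.1],[[0,0,0],0,0.1],[[0,0,0],0,0.1],[[0,0,0],0,0.1]]' 40; python3 -m pendant '[[[0,0,0.3],0,0.1],[[0,0,0.7],0,0.1],[[0,0,0.9],0,0.1],[[0,0,0.9],0,0.1],[[0,0,0.9],0,0.1],[[0,0,0.9],0,0.1],[[0,0,0.9],0,0.1],[[0,0,0.5],0,0.1],[[0,0,0],0,0.1],[[0,0,0],0,0.1]]'; python3 -c "
from h import *
shot('w18')"
```

```text
time_s: 26.85
position: [0.4324, -0.288, 0.0713]
tool_rot: [[0.218, 0.002, 0.976], [-0.976, -0.002, 0.218], [0.002, -1.0, 0.001]]
ft_force: [-0.4, 0.3, 6.9]
grip_width: 0.0114
time_s: 27.68
position: [0.4318, -0.2874, 0.2505]
tool_rot: [[0.218, 0.001, 0.976], [-0.976, -0.001, 0.218], [0.001, -1.0, 0.001]]
ft_force: [0.3, -0.5, -1.8]
grip_width: 0.0113
```

View pics/w18.png

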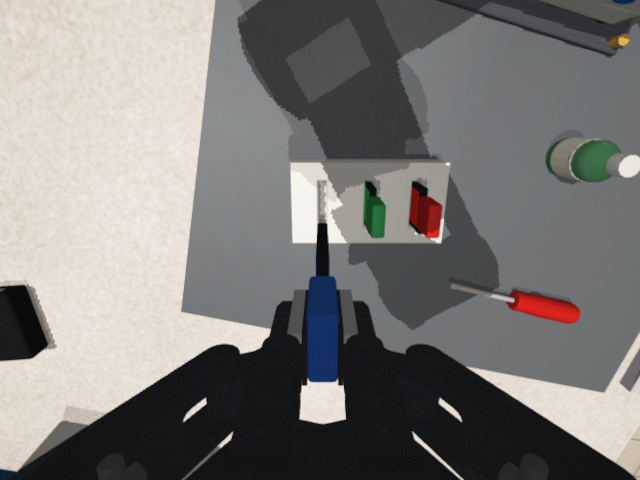

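```bash
cat >> h.py <<'E'
def held(fn,hue,top=.0327):
    # centre of held block's top, relative to TCP, in tool axes x (along slot) and z (jaw)
    P,Z,(H,S,V)=fitw(fn);s=env.observe();p=s["position"];R=s["tool_rot"]
    lo,hi=hue
    m=((H>=lo)&(H<=hi) if lo<hi else ((H>=lo)|(H<=hi)))&(S>110)&(abs(Z-p[2]-top)<.0035)&(np.hypot(P[...,0]-p[0],P[...,1]-p[1])<.05)
    q=(P[m]-p)@R
    print("n",m.sum(),"along tool x: [%.1f %.1f] mid %.1f"%(*(np.percentile(q[:,0],[1,99])*1000),np.percentile(q[:,0],[1,99]).mean()*1000),"tool z mid %.1f"%(np.percentile(q[:,2],[1,99]).mean()*1000),"height %.1f"%(-np.median(q[:,1])*1000))
E
python3 -c "
from h import *
held('w18',(100,125))"
```

```text
n 2201 along tool x: [-14.9 14.3] mid -0.3 tool z mid -0.5 height 32.2
```

```bash
python3 -m pendant '[[[0.4,0.5,0],-0.25,0.1],[[0.56,0.75,0],-0.25,0.1],[[0.56,0.75,0],-0.25,0.1],[[0.56,0.75,0],-0.25,0.1],[[0.56,0.75,0],-0.25,0.1],[[0.56,0.75,0],-0.25,0.1],[[0.56,0.75,0],-0.25,0.1],[[0.56,0.75,0],-0.25,0.1],[[0.56,0.75,0],-0.25,0.1],[[0.56,0.75,0],-0.25,0.1],[[0.56,0.75,0],-0.25,0.1],[[0.56,0.75,0],-0.25,0.1]]';python3 -m pendant '[[[0.16,0.2,0],-0.05,0.1],[[0,0,-0.3],0,0.1],[[0,0,-0.7],0,0.1],[[0,0,0],0,0.1],[[0,0,0],0,0.1]]'; python3 -c "
from h import *
shot('w19');held('w19',(100,125));s=env.observe();print(s['position'],np.degrees(np.arctan2(s['tool_rot'][1,2],s['tool_rot'][0,2])))
P,Z,(H,S,V)=fitw('w19');m=(abs(Z-.089)<.008)&(S<40)&(V>150)&(abs(P[...,0]-.56)<.05);print(np.median(Z[m]))"
```

```text
time_s: 28.73
position: [0.6289, -0.0236, 0.2481]
tool_rot: [[-0.043, -0.003, 0.999], [-0.999, 0.001, -0.043], [-0.001, -1.0, -0.003]]
ft_force: [1.1, -0.6, 0.0]
grip_width: 0.0112
time_s: 29.15
position: [0.6324, -0.0199, 0.2184]
tool_rot: [[-0.047, -0.004, 0.999], [-0.999, 0.001, -0.047], [-0.0, -1.0, -0.004]]
ft_force: [0.1, -1.2, -0.2]
grip_width: 0.0111
n 1675 along tool x: [-14.4 13.9] mid -0.2 tool z mid -1.3 height 29.8
[ 0.6329831  -0.01993073  0.21976349] -2.705433259862875
0.08640379628304301
```

View pics/w19.png

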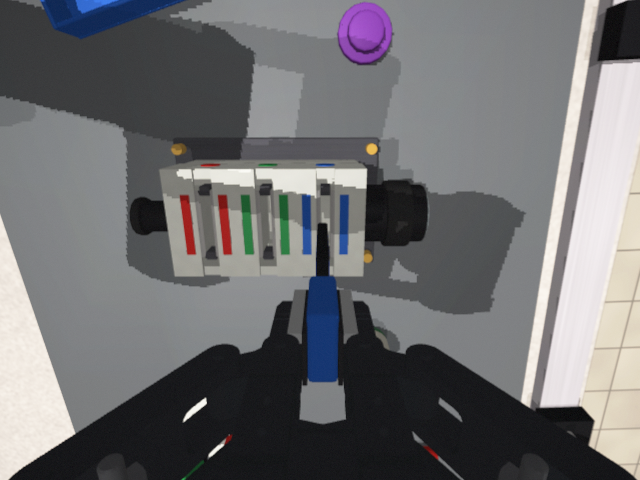

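```bash
python3 -m pendant '[[[0,0.04,-0.4],0,0.1],[[0,0,-0.6],0,0.1],[[0,0,-0.6],0,0.1],[[0,0,-0.4],0,0.1],[[0,0,-0.1],0,0.1],[[0,0,0],0,0.1],[[0,0,0],0,0.1]]'; python3 -m pendant '[[[0,0,-0.1],0,0.1],[[0,0,-0.1],0,0.1],[[0,0,-0.1],0,0.1],[[0,0,-0.1],0,0.1],[[0,0,0],0,0.1]]'; python3 -c "
from h import *
shot('w20')"
```

```text
time_s: 29.78
position: [0.6339, -0.0182, 0.1583]
tool_rot: [[-0.047, 0.002, 0.999], [-0.999, -0.0, -0.047], [0.0, -1.0, 0.002]]
ft_force: [0.2, -0.2, -0.3]
grip_width: 0.0118
time_s: 30.2
position: [0.6332, -0.0177, 0.1442]
tool_rot: [[-0.046, -0.001, 0.999], [-0.999, 0.0, -0.046], [-0.0, -1.0, -0.001]]
ft_force: [0.6, -0.4, -0.8]
grip_width: 0.0114
```

View pics/w20.png

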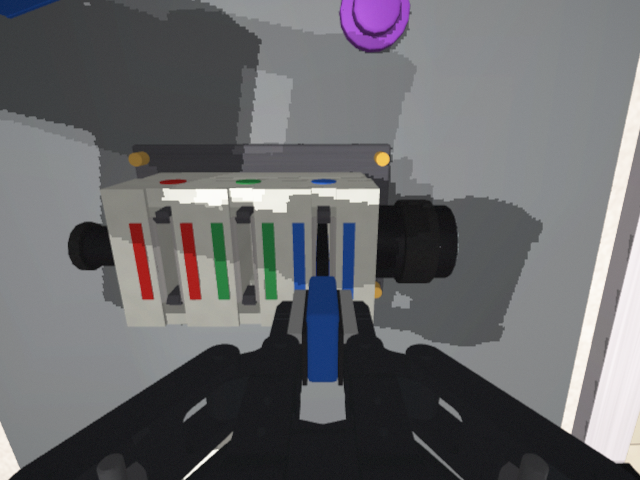

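```bash
python3 -m pendant '[[[0,0,-0.2],0,0.1],[[0,0,-0.2],0,0.1],[[0,0,-0.2],0,0.1],[[0,0,-0.2],0,0.1],[[0,0,0],0,0.1]]'; python3 -m pendant '[[[0,0,-0.1],0,0.1],[[0,0,-0.1],0,0.1],[[0,0,-0.07],0,0.1],[[0,0,0],0,0.1],[[0,0,0],0,0.1]]'
```

```text
time_s: 30.67
position: [0.6329, -0.0177, 0.1192]
tool_rot: [[-0.046, -0.002, 0.999], [-0.999, 0.001, -0.046], [-0.0, -1.0, -0.002]]
ft_force: [-0.2, -0.4, -0.9]
grip_width: 0.0116
time_s: 31.08
position: [0.6335, -0.0178, 0.1128]
tool_rot: [[-0.046, -0.0, 0.999], [-0.999, 0.0, -0.046], [-0.0, -1.0, -0.0]]
ft_force: [0.4, 0.7, -0.3]
grip_width: 0.0114
```

```bash
python3 -m pendant '[[[0,0,-0.04],0,0.1],[[0,0,-0.04],0,0.1],[[0,0,-0.04],0,0.1],[[0,0,0],0,0.1],[[0,0,0],0,0.1]]'
```

```text
time_s: 31.5
position: [0.6338, -0.0178, 0.1113]
tool_rot: [[-0.046, 0.002, 0.999], [-0.999, -0.001, -0.046], [0.0, -1.0, 0.002]]
ft_force: [-4.3, 1.0, 11.5]
grip_width: 0.0117
```

```bash
python3 -m pendant '[[[0,0,0],0,0.35],[[0,0,0],0,0.35],[[0,0,0],0,0.35],[[0,0,0.2],0,0.35],[[0,0,0.6],0,0.35],[[0,0,0.8],0,0.35],[[0,0,0.8],0,0.35],[[0,0,0.8],0,0.35],[[0,0,0],0,0.35]]';python3 -c "
from h import *
shot('w21')
P,Z,(H,S,V)=fitw('w21');m=(abs(Z-.089)<.008)&(S<40)&(V>150)&(abs(P[...,0]-.56)<.05);print(np.median(Z[m]))
b=(H>100)&(H<125)&(S>110)&(abs(Z-.143)<.01)&(abs(P[...,0]-.633)<.03);rect('fB',P,b);print(np.percentile(Z[b],[50,90]))"
```

```text
time_s: 32.25
position: [0.6351, -0.0181, 0.2108]
tool_rot: [[-0.046, 0.009, 0.999], [-0.999, -0.002, -0.046], [0.001, -1.0, 0.009]]
ft_force: [0.6, -0.6, 0.5]
grip_width: 0.0297
0.0864251596460267
fB 824 c [632.5 -17. ] size [29.  11.1] ang 87.2 mean [632.7 -15.7] z 142.3
[0.1423136  0.14317418]
```

View pics/w21.png

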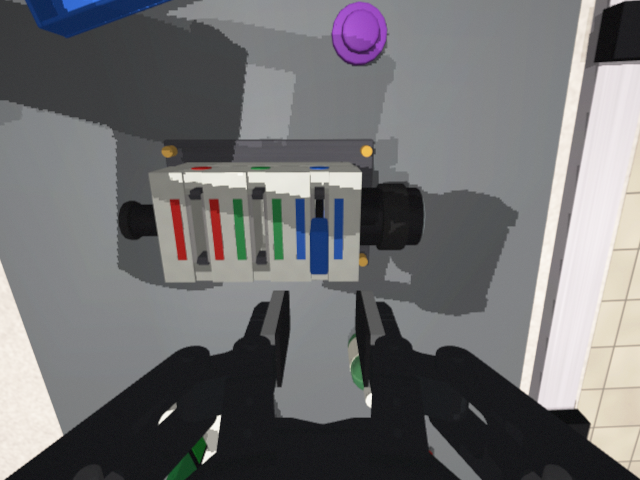

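```bash
python3 -m pendant '[[[-0.3,-0.5,0.2],0.3,0.35],[[-0.52,-0.87,0],0.3,0.35],[[-0.52,-0.87,0],0.3,0.35],[[-0.52,-0.87,0],0.3,0.35],[[-0.52,-0.87,0],0.3,0.35],[[-0.52,-0.87,0],0.3,0.35],[[-0.52,-0.87,0],0.3,0.35],[[-0.52,-0.87,0],0.3,0.35],[[-0.52,-0.87,0],0.3,0.35],[[-0.52,-0.87,0],0.3,0.35],[[-0.22,-0.31,-0.3],0.04,0.35]]';python3 -m pendant '[[[0,0,-0.8],0,0.35],[[0,0,-0.8],0,0.35],[[0,0,-0.7],0,0.35],[[0,0,-0.3],0,0.35],[[0,0,0],0,0.35],[[0,0,0],0,0.35]]'; python3 -c "
from h import *
T,im,d=shot('w22');s=env.observe();print(s['position'])
P,Z,(H,S,V)=fitw('w22')
rect('G',P,(H>45)&(H<85)&(S>100)&(abs(Z-.103)<.004)&(abs(P[...,1]+.275)<.05))"
```

```text
time_s: 33.22
position: [0.4761, -0.28, 0.2025]
tool_rot: [[0.216, 0.001, 0.976], [-0.976, -0.002, 0.216], [0.002, -1.0, 0.0]]
ft_force: [-0.7, -0.6, -0.0]
grip_width: 0.03
time_s: 33.72
position: [0.4777, -0.2767, 0.1243]
tool_rot: [[0.217, -0.0, 0.976], [-0.976, 0.0, 0.217], [-0.0, -1.0, -0.0]]
ft_force: [0.1, 0.1, 0.9]
grip_width: 0.0297
[ 0.47798521 -0.27706304  0.12498455]
G 1159 c [ 477.9 -277.3] size [11.2 29.8] ang 12.1 mean [ 477.6 -276.2] z 102.4
```

View pics/w22.png

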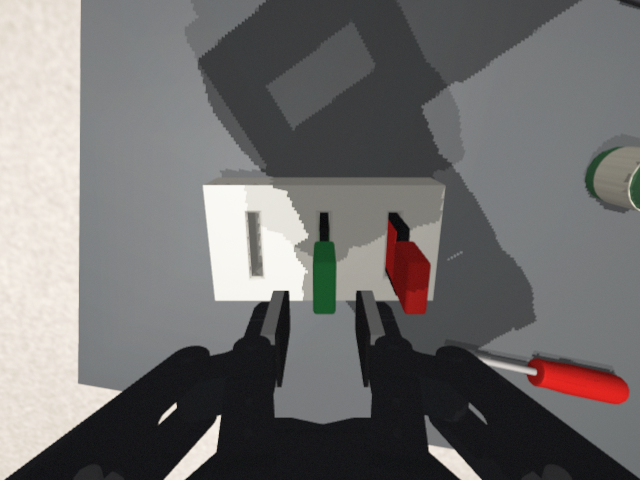

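Aligned on the green block. Down 53.5 mm, grip, lift.

```bash
python3 -m pendant '[[[0,0,-0.6],0,0.35],[[0,0,-0.6],0,0.35],[[0,0,-0.4],0,0.35],[[0,0,-0.18],0,0.35],[[0,0,0],0,0.35],[[0,0,0],0,0.1],[[0,0,0],0,0.1],[[0,0,0],0,0.1],[[0,0,0],0,0.1],[[0,0,0],0,0.1]]' 40; python3 -m pendant '[[[0,0,0.3],0,0.1],[[0,0,0.7],0,0.1],[[0,0,0.9],0,0.1],[[0,0,0.9],0,0.1],[[0,0,0.9],0,0.1],[[0,0,0.9],0,0.1],[[0,0,0.9],0,0.1],[[0,0,0.5],0,0.1],[[0,0,0],0,0.1],[[0,0,0],0,0.1]]'; python3 -c "
from h import *
print(env.observe()['position']);shot('w23');held('w23',(45,85))"
```

```text
time_s: 34.6
position: [0.4781, -0.2774, 0.0721]
tool_rot: [[0.217, 0.002, 0.976], [-0.976, -0.002, 0.217], [0.002, -1.0, 0.002]]
ft_force: [0.8, 0.3, 7.4]
grip_width: 0.0112
time_s: 35.43
position: [0.4774, -0.2769, 0.2513]
tool_rot: [[0.217, 0.001, 0.976], [-0.976, -0.001, 0.217], [0.001, -1.0, 0.001]]
ft_force: [-0.4, 0.2, -0.6]
grip_width: 0.0114
[ 0.47738089 -0.27685146  0.25128546]
n 2104 along tool x: [-14.4 14.3] mid -0.1 tool z mid -0.5 height 31.4
```

```bash
python3 -m pendant '[[[0.2,0.5,0],-0.28,0.1],[[0.32,0.78,0],-0.28,0.1],[[0.32,0.78,0],-0.28,0.1],[[0.32,0.78,0],-0.28,0.1],[[0.32,0.78,0],-0.28,0.1],[[0.32,0.78,0],-0.28,0.1],[[0.32,0.78,0],-0.28,0.1],[[0.32,0.78,0],-0.28,0.1],[[0.32,0.78,0],-0.28,0.1],[[0.32,0.78,0],-0.28,0.1],[[0.32,0.78,0],-0.24,0.1],[[0.19,0.4,0],0,0.1]]';python3 -m pendant '[[[0,0,-0.3],0,0.1],[[0,0,-0.8],0,0.1],[[0,0,-0.8],0,0.1],[[0,0,-0.7],0,0.1],[[0,0,-0.5],0,0.1],[[0,0,0],0,0.1],[[0,0,0],0,0.1],[[0,0,0],0,0.1]]'; python3 -c "
from h import *
print(env.observe()['position']);shot('w24');held('w24',(45,85))"
```

```text
time_s: 36.48
position: [0.5852, -0.0136, 0.2492]
tool_rot: [[-0.045, -0.003, 0.999], [-0.999, 0.001, -0.045], [-0.001, -1.0, -0.003]]
ft_force: [0.7, 0.4, -0.1]
grip_width: 0.0116
time_s: 37.15
position: [0.5854, -0.0167, 0.1585]
tool_rot: [[-0.047, 0.001, 0.999], [-0.999, -0.0, -0.047], [0.0, -1.0, 0.001]]
ft_force: [-0.4, -0.0, 0.1]
grip_width: 0.0117
[ 0.58538196 -0.01669935  0.15848788]
n 1821 along tool x: [-13.8 14.4] mid 0.3 tool z mid -0.9 height 30.1
```

View pics/w24.png

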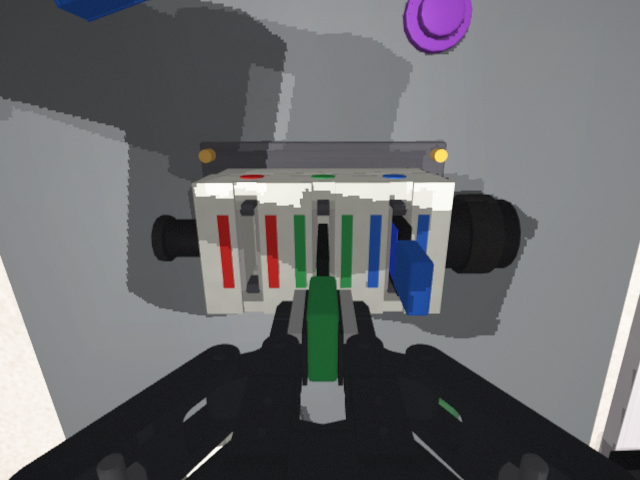

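```bash
python3 -m pendant '[[[0,0.02,-0.1],0,0.1],[[0,0,-0.1],0,0.1],[[0,0,-0.1],0,0.1],[[0,0,-0.1],0,0.1],[[0,0,-0.1],0,0.1],[[0,0,0],0,0.1]]'; python3 -m pendant '[[[0,0,-0.2],0,0.1],[[0,0,-0.2],0,0.1],[[0,0,-0.2],0,0.1],[[0,0,-0.2],0,0.1],[[0,0,-0.1],0,0.1],[[0,0,0],0,0.1],[[0,0,0],0,0.1]]'; python3 -m pendant '[[[0,0,-0.05],0,0.1],[[0,0,-0.04],0,0.1],[[0,0,-0.04],0,0.1],[[0,0,0],0,0.1],[[0,0,0],0,0.1]]'
```

```text
time_s: 37.7
position: [0.5849, -0.0153, 0.1421]
tool_rot: [[-0.046, -0.001, 0.999], [-0.999, 0.0, -0.046], [-0.0, -1.0, -0.001]]
ft_force: [-0.7, 0.3, -0.9]
grip_width: 0.0112
time_s: 38.28
position: [0.5852, -0.0154, 0.1157]
tool_rot: [[-0.046, -0.0, 0.999], [-0.999, 0.0, -0.046], [-0.0, -1.0, -0.0]]
ft_force: [-0.2, 0.9, 0.4]
grip_width: 0.0113
time_s: 38.7
position: [0.5853, -0.0154, 0.1121]
tool_rot: [[-0.046, 0.001, 0.999], [-0.999, -0.0, -0.046], [0.0, -1.0, 0.001]]
ft_force: [0.9, 0.4, 1.8]
grip_width: 0.0111
```

```bash
python3 -m pendant '[[[0,0,-0.03],0,0.1],[[0,0,-0.02],0,0.1],[[0,0,0],0,0.1],[[0,0,0],0,0.1]]'; python3 -m pendant '[[[0,0,0],0,0.35],[[0,0,0],0,0.35],[[0,0,0],0,0.35],[[0,0,0.2],0,0.35],[[0,0,0.6],0,0.35],[[0,0,0.8],0,0.35],[[0,0,0.8],0,0.35],[[0,0,0.8],0,0.35],[[0,0,0],0,0.35],[[0,0,0],0,0.35]]';python3 -c "
from h import *
print(env.observe()['position']);shot('w25')
P,Z,(H,S,V)=fitw('w25');m=(abs(Z-.089)<.008)&(S<40)&(V>150)&(abs(P[...,0]-.56)<.05);print(np.median(Z[m]))
b=(H>45)&(H<85)&(S>100)&(abs(Z-.143)<.01)&(abs(P[...,0]-.585)<.03);rect('fG',P,b);print(np.percentile(Z[b],[50,90]))
b=(H>100)&(H<125)&(S>100)&(abs(Z-.143)<.01)&(abs(P[...,0]-.633)<.03);rect('fB',P,b)"
```

```text
time_s: 39.03
position: [0.5855, -0.0154, 0.112]
tool_rot: [[-0.046, 0.002, 0.999], [-0.999, -0.0, -0.046], [0.0, -1.0, 0.002]]
ft_force: [-3.4, 0.8, 11.8]
grip_width: 0.0116
time_s: 39.87
position: [0.5855, -0.0155, 0.2077]
tool_rot: [[-0.046, 0.003, 0.999], [-0.999, -0.001, -0.046], [0.0, -1.0, 0.003]]
ft_force: [-0.2, 0.3, -0.9]
grip_width: 0.0296
[ 0.58553772 -0.01545756  0.20767096]
0.08640667651546258
fG 782 c [584.8 -15.2] size [30.  10.2] ang 87.3 mean [585.  -13.5] z 142.4
[0.14239093 0.14319946]
fB 918 c [632.9 -17.5] size [29.9 11.5] ang 86.6 mean [632.2 -16. ] z 142.1
```

View pics/w25.png

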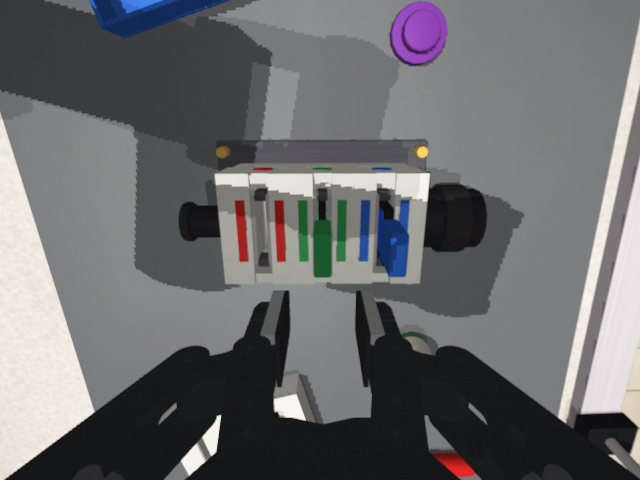

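```bash
python3 -m pendant '[[[-0.1,-0.5,0.2],0.3,0.35],[[-0.2,-0.84,0],0.3,0.35],[[-0.2,-0.84,0],0.3,0.35],[[-0.2,-0.84,0],0.3,0.35],[[-0.2,-0.84,0],0.3,0.35],[[-0.2,-0.84,0],0.3,0.35],[[-0.2,-0.84,0],0.3,0.35],[[-0.2,-0.84,0],0.3,0.35],[[-0.2,-0.84,0],0.3,0.35],[[-0.2,-0.84,0],0.3,0.35],[[-0.12,-0.32,-0.3],0.04,0.35]]';python3 -m pendant '[[[0,0,-0.8],0,0.35],[[0,0,-0.8],0,0.35],[[0,0,-0.7],0,0.35],[[0,0,-0.2],0,0.35],[[0,0,0],0,0.35],[[0,0,0],0,0.35],[[0,0,0],0,0.35]]'; python3 -c "
from h import *
T,im,d=shot('w26');s=env.observe();print(s['position'])
P,Z,(H,S,V)=fitw('w26')
rect('R',P,((H<6)|(H>174))&(S>120)&(abs(Z-.103)<.004)&(abs(P[...,1]+.265)<.05))"
```

```text
time_s: 40.83
position: [0.524, -0.2698, 0.2031]
tool_rot: [[0.216, 0.0, 0.976], [-0.976, -0.001, 0.216], [0.001, -1.0, -0.0]]
ft_force: [-0.4, 0.2, -0.0]
grip_width: 0.0301
time_s: 41.42
position: [0.5251, -0.2669, 0.1295]
tool_rot: [[0.217, 0.002, 0.976], [-0.976, -0.001, 0.217], [0.002, -1.0, 0.001]]
ft_force: [-0.3, 0.4, -0.1]
grip_width: 0.0299
[ 0.5251036  -0.26692454  0.12964854]
R 1110 c [ 524.6 -266.8] size [11.5 30.1] ang 11.8 mean [ 524.5 -265.9] z 102.4
```

View pics/w26.png

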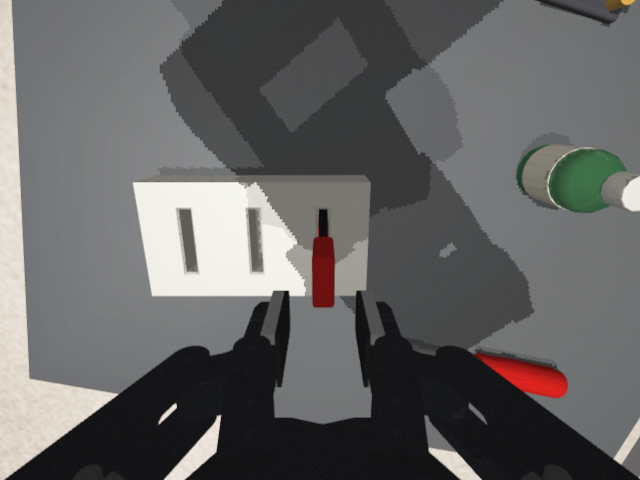

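```bash
python3 -m pendant '[[[0,0,-0.6],0,0.35],[[0,0,-0.6],0,0.35],[[0,0,-0.5],0,0.35],[[0,0,-0.24],0,0.35],[[0,0,0],0,0.35],[[0,0,0],0,0.1],[[0,0,0],0,0.1],[[0,0,0],0,0.1],[[0,0,0],0,0.1],[[0,0,0],0,0.1]]' 40; python3 -m pendant '[[[0,0,0.3],0,0.1],[[0,0,0.7],0,0.1],[[0,0,0.9],0,0.1],[[0,0,0.9],0,0.1],[[0,0,0.9],0,0.1],[[0,0,0.9],0,0.1],[[0,0,0.9],0,0.1],[[0,0,0.5],0,0.1],[[0,0,0],0,0.1],[[0,0,0],0,0.1]]'; python3 -c "
from h import *
print(env.observe()['position']);shot('w27');held('w27',(174,6))"
```

```text
time_s: 42.3
position: [0.5251, -0.2672, 0.0715]
tool_rot: [[0.217, 0.002, 0.976], [-0.976, -0.001, 0.217], [0.002, -1.0, 0.002]]
ft_force: [0.1, -0.2, 6.4]
grip_width: 0.0118
time_s: 43.13
position: [0.5245, -0.2667, 0.2506]
tool_rot: [[0.217, 0.001, 0.976], [-0.976, -0.001, 0.217], [0.001, -1.0, 0.001]]
ft_force: [0.7, 0.3, -1.3]
grip_width: 0.0114
[ 0.52448301 -0.2666662   0.2506235 ]
n 2195 along tool x: [-14.7 14.3] mid -0.2 tool z mid -0.5 height 32.1
```

```bash
python3 -m pendant '[[[0.04,0.5,0],-0.28,0.1],[[0.04,0.78,0],-0.28,0.1],[[0.04,0.78,0],-0.28,0.1],[[0.04,0.78,0],-0.28,0.1],[[0.04,0.78,0],-0.28,0.1],[[0.04,0.78,0],-0.28,0.1],[[0.04,0.78,0],-0.28,0.1],[[0.04,0.78,0],-0.28,0.1],[[0.04,0.78,0],-0.28,0.1],[[0.04,0.78,0],-0.28,0.1],[[0.02,0.78,0],-0.24,0.1],[[0,0.12,0],0,0.1]]';python3 -m pendant '[[[0,0,-0.3],0,0.1],[[0,0,-0.8],0,0.1],[[0,0,-0.8],0,0.1],[[0,0,-0.7],0,0.1],[[0,0,-0.5],0,0.1],[[0,0,0],0,0.1],[[0,0,0],0,0.1],[[0,0,0],0,0.1]]'; python3 -c "
from h import *
print(env.observe()['position']);shot('w28');held('w28',(174,6))"
```

```text
time_s: 44.18
position: [0.5364, -0.0111, 0.2488]
tool_rot: [[-0.044, -0.003, 0.999], [-0.999, 0.002, -0.044], [-0.002, -1.0, -0.003]]
ft_force: [-0.1, 0.4, -0.3]
grip_width: 0.0111
time_s: 44.85
position: [0.5375, -0.0149, 0.1577]
tool_rot: [[-0.047, 0.001, 0.999], [-0.999, -0.0, -0.047], [0.0, -1.0, 0.001]]
ft_force: [-0.8, 0.6, -0.4]
grip_width: 0.0113
[ 0.53748463 -0.01485588  0.15765067]
n 2085 along tool x: [-14.2 14.4] mid 0.1 tool z mid -0.8 height 30.6
```

View pics/w28.png

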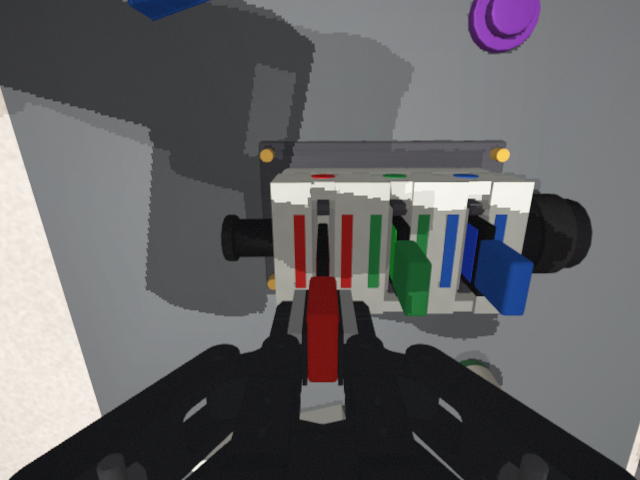

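```bash
python3 -m pendant '[[[-0.01,0.02,-0.1],0,0.1],[[0,0,-0.1],0,0.1],[[0,0,-0.1],0,0.1],[[0,0,-0.1],0,0.1],[[0,0,-0.1],0,0.1],[[0,0,0],0,0.1]]'; python3 -m pendant '[[[0,0,-0.2],0,0.1],[[0,0,-0.2],0,0.1],[[0,0,-0.2],0,0.1],[[0,0,-0.2],0,0.1],[[0,0,-0.1],0,0.1],[[0,0,0],0,0.1],[[0,0,0],0,0.1]]'; python3 -m pendant '[[[0,0,-0.05],0,0.1],[[0,0,-0.04],0,0.1],[[0,0,-0.04],0,0.1],[[0,0,0],0,0.1],[[0,0,0],0,0.1]]'
```

```text
time_s: 45.4
position: [0.5367, -0.0135, 0.1416]
tool_rot: [[-0.046, -0.001, 0.999], [-0.999, 0.0, -0.046], [-0.0, -1.0, -0.001]]
ft_force: [-0.2, 0.3, 0.5]
grip_width: 0.0115
time_s: 45.98
position: [0.5369, -0.0136, 0.1151]
tool_rot: [[-0.046, -0.0, 0.999], [-0.999, 0.0, -0.046], [-0.0, -1.0, -0.0]]
ft_force: [0.2, -0.0, -0.8]
grip_width: 0.0117
time_s: 46.4
position: [0.537, -0.0136, 0.1115]
tool_rot: [[-0.046, 0.0, 0.999], [-0.999, -0.0, -0.046], [0.0, -1.0, 0.0]]
ft_force: [0.7, 0.2, -0.0]
grip_width: 0.0115
```

```bash
python3 -m pendant '[[[0,0,-0.03],0,0.1],[[0,0,-0.03],0,0.1],[[0,0,0],0,0.1],[[0,0,0],0,0.1]]'; python3 -m pendant '[[[0,0,0],0,0.35],[[0,0,0],0,0.35],[[0,0,0],0,0.35],[[0,0,0.2],0,0.35],[[0,0,0.6],0,0.35],[[0,0,0.8],0,0.35],[[0,0,0.8],0,0.35],[[0,0,0.8],0,0.35],[[0,0,0],0,0.35],[[0,0,0],0,0.35]]';python3 -c "
from h import *
print(env.observe()['position']);shot('w29')
P,Z,(H,S,V)=fitw('w29');m=(abs(Z-.089)<.008)&(S<40)&(V>150)&(abs(P[...,0]-.56)<.05);print(np.median(Z[m]))
for n,m,x in(('R',((H<6)|(H>174))&(S>120),.537),('G',(H>45)&(H<85)&(S>100),.585),('B',(H>100)&(H<125)&(S>120),.633)): rect(n,P,m&(abs(Z-.143)<.01)&(abs(P[...,0]-x)<.03))
im,d=env.get_image('side');cv2.imwrite('pics/s29.png',im[:,:,::-1])
im,d=env.get_image('top');cv2.imwrite('pics/t29.png',im[:,:,::-1])
P=cloud('top',d);hsv=cv2.cvtColor(im,cv2.COLOR_RGB2HSV);H,S,V=[hsv[...,i].astype(int) for i in range(3)]
rect('tray',P,(abs(P[...,0]-.46)<.17)&(abs(P[...,1]-.27)<.18)&(H>100)&(H<125)&(S>120)&(abs(P[...,2]-.035)<.003))"
```

```text
time_s: 46.73
position: [0.5372, -0.0136, 0.1114]
tool_rot: [[-0.046, 0.002, 0.999], [-0.999, -0.001, -0.046], [0.001, -1.0, 0.002]]
ft_force: [-4.0, 0.3, 16.8]
grip_width: 0.0114
time_s: 47.57
position: [0.5372, -0.0136, 0.2066]
tool_rot: [[-0.046, 0.002, 0.999], [-0.999, -0.001, -0.046], [0.0, -1.0, 0.002]]
ft_force: [-0.5, 0.3, -0.4]
grip_width: 0.0298
[ 0.53724504 -0.01363782  0.20662769]
0.08635562708823263
R 845 c [536.5 -13. ] size [29.  11.4] ang 87.3 mean [536.6 -11.3] z 142.3
G 920 c [584.8 -15.4] size [30.1 11.3] ang 86.6 mean [584.3 -13.9] z 142.2
B 1070 c [633.1 -17.3] size [30.3 12.8] ang 87.6 mean [631.6 -16.1] z 141.9
tray 535 c [464.  268.7] size [150.3 220.8] ang 14.3 mean [465.2 277.5] z 35.1
```

View pics/t29.png

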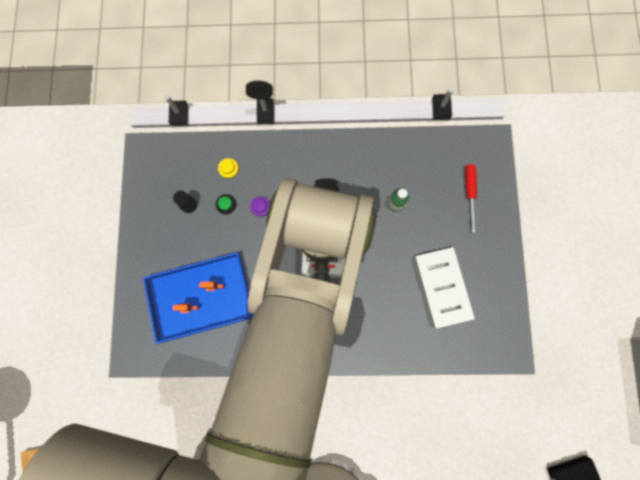

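View pics/s29.png

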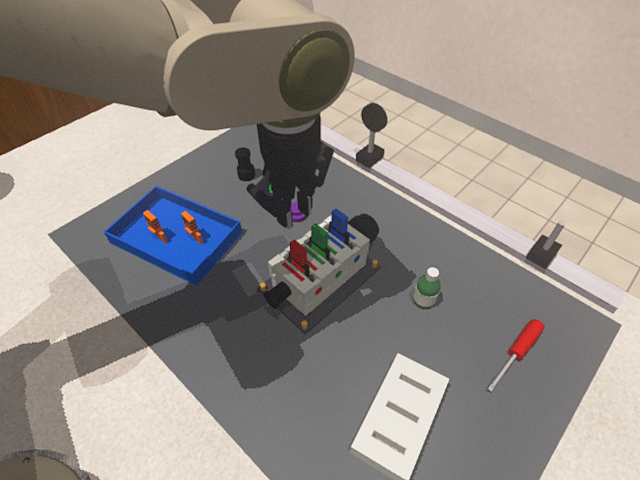

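```bash
python3 -m pendant '[[[0.3,0.5,0],0,0],[[0.48,0.76,0],0,0],[[0.48,0.76,0],0,0],[[0.48,0.76,0],0,0],[[0.48,0.76,0],0,0],[[0.48,0.76,0],0,0],[[0.48,0.76,0],0,0],[[0.48,0.76,0],0,0],[[0.48,0.76,0],0,0],[[0.48,0.76,-0.3],0,0],[[0.17,0.26,-0.7],0,0],[[0,0,0],0,0]]';python3 -m pendant '[[[0,0,-0.8],0,0],[[0,0,-0.8],0,0],[[0,0,-0.8],0,0],[[0,0,-0.6],0,0],[[0,0,0],0,0],[[0,0,0],0,0],[[0,0,0],0,0]]';python3 -c "
from h import *
print(env.observe()['position']);shot('w30')
P,Z,(H,S,V)=fitw('w30');g=(H>45)&(H<85)&(S>100)&(abs(P[...,0]-.68)<.04)&(abs(P[...,1]-.21)<.04);rect('btn',P,g)
im,d=env.get_image('side');cv2.imwrite('pics/s30.png',cv2.resize(im[120:300,180:420,::-1],None,fx=3,fy=3))"
```

```text
time_s: 48.72
position: [0.6794, 0.2161, 0.1693]
tool_rot: [[-0.044, -0.009, 0.999], [-0.999, -0.001, -0.044], [0.001, -1.0, -0.009]]
ft_force: [-1.2, -0.2, -1.5]
grip_width: 0.0
time_s: 49.3
position: [0.6812, 0.214, 0.0873]
tool_rot: [[-0.047, 0.002, 0.999], [-0.999, 0.0, -0.047], [-0.0, -1.0, 0.002]]
ft_force: [-0.2, -0.4, 0.6]
grip_width: -0.0
[0.68116423 0.21399206 0.08726756]
btn 1993 c [682.  212.9] size [36.1 32.9] ang 75.5 mean [681.9 216.3] z 21.3
```

View pics/w30.png

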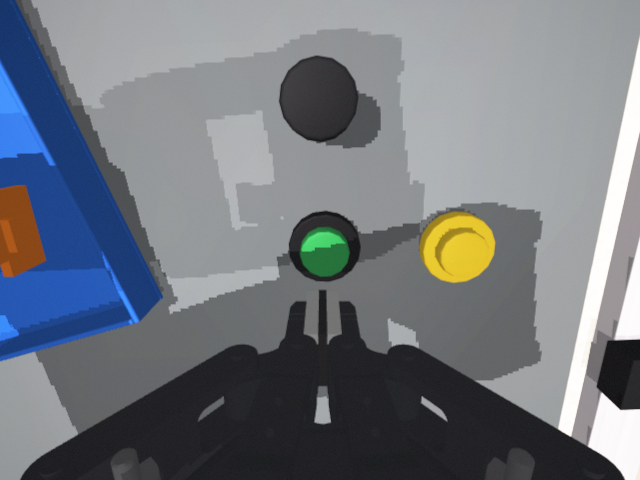

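View pics/s30.png

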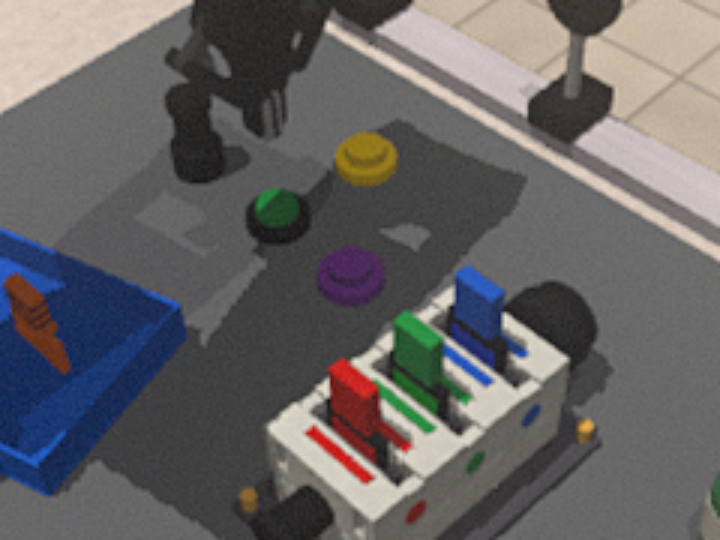

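```bash
python3 -m pendant '[[[0,0,-0.6],0,0],[[0,0,-0.8],0,0],[[0,0,-0.5],0,0],[[0,0,-0.15],0,0],[[0,0,0],0,0],[[0,0,0],0,0]]' 20;python3 -m pendant '[[[0,0,-0.1],0,0],[[0,0,-0.1],0,0],[[0,0,-0.1],0,0],[[0,0,-0.07],0,0],[[0,0,0],0,0],[[0,0,0],0,0],[[0,0,0],0,0]]'
```

```text
time_s: 49.9
position: [0.6813, 0.2145, 0.0255]
tool_rot: [[-0.046, 0.002, 0.999], [-0.999, 0.0, -0.046], [-0.0, -1.0, 0.002]]
ft_force: [0.2, -0.1, -0.3]
grip_width: 0.0001
time_s: 50.48
position: [0.6816, 0.2146, 0.0159]
tool_rot: [[-0.046, 0.004, 0.999], [-0.999, 0.0, -0.046], [-0.001, -1.0, 0.004]]
ft_force: [-3.0, -0.8, 15.3]
grip_width: -0.0002
```

```bash
python3 -m pendant '[[[0,0,0.2],0,0],[[0,0,0.5],0,0],[[0,0,0.9],0,0],[[0,0,0.9],0,0],[[0,0,0.9],0,0],[[0,0,0.9],0,0],[[-0.3,-0.3,0.9],0,0],[[-0.5,-0.5,0.6],0,0],[[-0.5,-0.5,0],0,0],[[-0.5,-0.5,0],0,0],[[0,0,0],0,0],[[0,0,0],0,0]]';python3 -c "
from h import *
shot('w31')
P,Z,(H,S,V)=fitw('w31');g=(H>45)&(H<85)&(S>100)&(abs(P[...,0]-.68)<.04)&(abs(P[...,1]-.21)<.04)&(Z>.01);rect('btn',P,g)
im,d=env.get_image('side');cv2.imwrite('pics/s31.png',im[:,:,::-1]);P=cloud('side',d)
hsv=cv2.cvtColor(im,cv2.COLOR_RGB2HSV);H,S,V=[hsv[...,i].astype(int) for i in range(3)]
for n,m,x in(('R',((H<6)|(H>174))&(S>120),.537),('G',(H>45)&(H<85)&(S>100),.585),('B',(H>100)&(H<125)&(S>120),.633)): rect(n,P,m&(abs(P[...,2]-.143)<.005)&(abs(P[...,0]-x)<.03)&(abs(P[...,1])<.06))
im,d=env.get_image('top');cv2.imwrite('pics/t31.png',im[:,:,::-1]);P=cloud('top',d)
hsv=cv2.cvtColor(im,cv2.COLOR_RGB2HSV);H,S,V=[hsv[...,i].astype(int) for i in range(3)]
rect('tray',P,(abs(P[...,0]-.46)<.17)&(abs(P[...,1]-.27)<.18)&(H>100)&(H<125)&(S>120)&(abs(P[...,2]-.035)<.003))
m=(abs(P[...,2]-.087)<.003)&(S<60)&(V>150)&(abs(P[...,0]-.585)<.08)&(abs(P[...,1]+.016)<.04);print(m.sum(),np.median(P[...,2][m]))"
```

```text
time_s: 51.48
position: [0.6263, 0.16, 0.1873]
tool_rot: [[-0.047, -0.0, 0.999], [-0.999, 0.0, -0.047], [-0.0, -1.0, -0.0]]
ft_force: [-0.1, 0.4, -0.0]
grip_width: -0.0003
btn 1152 c [682.5 213.9] size [31.9 33.6] ang 53.9 mean [681.2 215.2] z 21.3
R 122 c [537.6 -16.5] size [30.5 12.6] ang 86.7 mean [536.4 -17. ] z 141.7
G 108 c [584.9 -18.3] size [30.1 11.9] ang 88.3 mean [584.4 -18.6] z 141.7
B 106 c [633.6 -20.9] size [31.  12.4] ang 84.5 mean [632.8 -21.4] z 141.8
tray 177 c [462.8 268. ] size [137.5 227.9] ang 10.4 mean [476.2 212.9] z 35.5
1345 0.08751734563042135
```

View pics/s31.png

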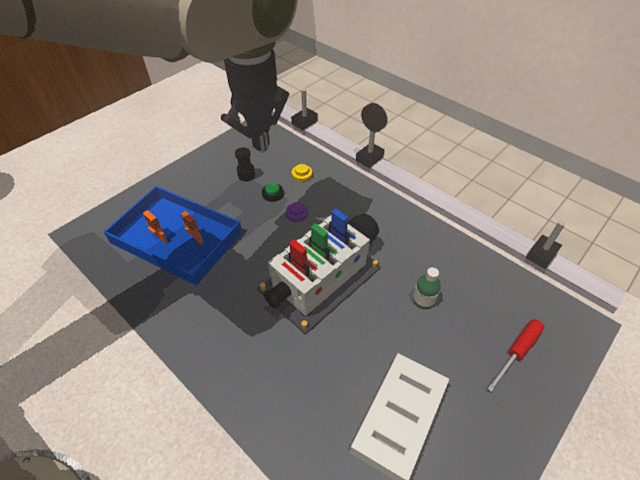

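View pics/t31.png

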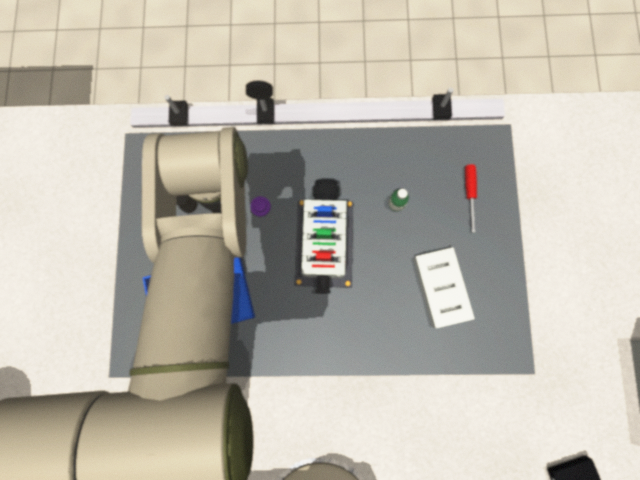

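The filters are seated, the plugs are in the tray, the button is back up and the other items stand where they were, so I'm handing the job in.

```bash
python3 -c "
from rig import env
print(env.close_job())"
```

```text
the job is handed in; nothing more can be done
None
```

The job is done and handed in, with the robot's clock at about 52 s of the 210 s allowed.

- **Plugs:** There were two, in the red and green slots; the blue slot was empty. I gripped each across its 12 mm side instead of the 30 mm the notes give, because the moves offer no tilt. I then swayed it about 3.5 mm each way along the slot while rising 1 to 2 mm a swing. It stayed nearly upright, so this was less of a rock than the 0.1 rad described. The upward pull I read between moves peaked at 10.8 N for a moment, just over the 10 N at which the head may start to lift. The head's top still measured 86.4 mm in the wrist camera in every check, so it never lifted. Both plugs stand in the blue tray, which did not move.
- **Filters:** Red, green and blue are each in the slot of their own colour. I pressed each one down until the floor pushed back with 11 to 17 N. Their tops measured about 142 mm, against the 143 mm expected; the cameras read heights about 0.6 mm low.
- **Start button:** Pressed last, until it stopped (15 N, about 6 mm of travel), then released. Its top came back to 21.3 mm, the same height as before the press.
- **Other items:** The bottle, eyepiece and screwdriver stand where they were in the final side picture.

The top and side cameras differ by about 4 mm in y, so I took the placing positions from the wrist camera. The last top picture had the tray partly hidden by the arm, so its final position rests on an earlier top picture and the final side picture.

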